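# Put away the glass chips and take off the outer lid

### The job

With the scraper block in hand, not with the fingers, wipe the three glass chips off the blue box's metal apron into its open mouth, and stand the block upright back on the bench. Then set the brass inner lid, with the red cover still nested on it, fully home in the mouth, and lift the cover off alone by its knob so that the inner lid stays seated. Finish while holding the cover level, about 10 cm straight above the inner lid, for the seal to be checked; leave everything else on the bench where it stands.

Things in the scene. Friction and masses are not known exactly. Their poses are not given: they have to be found in the camera images.
- chip_box: Blue box fixed to the bench, 60 mm high, 116 mm wide along x. Its open mouth, 104 mm (x) by 50 mm (y), is a well 54 mm deep. Origin on the bench under the centre of the mouth, z up. On the mouth's +y side lies the metal apron, level with the rim, so that what is pushed along -y drops in; on its -y side a wall 8 mm thick.
- apron (a point): Centre of the bare-metal apron's top face, 60 mm above the bench, 92.5 mm from the box's origin along +y; axes as the box's. The apron runs from y = 25 mm (edge of the mouth) to 160 mm from the box's origin. From 36 to 160 mm two side rails 14 mm high flank it, 100 mm clear between them.
- scraper: Loose wooden scraper block standing on its rubber sole, 0.14 kg. Origin at the centre of the sole, z up. Lower body 84 mm (x) by 30 mm (y), up to z = 22 mm; above it a grip 60 mm (x) by 22 mm (y), up to z = 64 mm, pinched across y. Wipes with its long side face.
- inner_lid: Loose brass inner lid, about 0.22 kg. Origin at the centre of its plug's underside, z up. Plug 96 (x) by 46 mm (y), z 0 to 10 mm (lower 5 mm: 90 by 40). The pair is carried by the collar, pinched across y.
- collar (a point): Centre of the inner lid's collar, 23 mm above that lid's origin, same axes. Collar 112 mm (x) by 56 mm (y), z 10 to 36 mm from the lid's origin; fully home its underside rests on the rim of the mouth (lid's origin 50 mm above the bench). Fits either way round. Above it a low spigot, 94 by 40 mm, 5 mm high, holds the cover in place.
- cover: Loose red outer lid (cover), about 0.09 kg, sitting unfastened over the inner lid's spigot. Origin at the centre of its lower edge, z up; nested it is 36 mm above the inner lid's origin, axes parallel. 104 (x) by 50 mm (y), flat top at z = 9 mm; black knob 40 (x) by 18 mm (y), z = 9 to 27 mm, in the middle, pinched across y.
- chip1: Orange glass chip, 16 x 16 x 10 mm, 10 g, lying loose on the apron; origin at the centre of its underside.
- chip2: Green glass chip, 16 x 16 x 10 mm, 10 g, lying loose on the apron; origin at the centre of its underside.
- chip3: Yellow glass chip, 16 x 16 x 10 mm, 10 g, lying loose on the apron; origin at the centre of its underside.
- bird_red: Bystander: red glass bird, about 60 mm tall, on a 38 mm round foot, standing on the bench, origin at the centre of its underside. To be left alone.
- bird_green: Bystander: green glass bird, about 60 mm tall, on a 38 mm round foot, standing on the bench, origin at the centre of its underside. To be left alone.
- bird_blue: Bystander: blue glass bird, about 60 mm tall, on a 38 mm round foot, standing on the bench, origin at the centre of its underside. To be left alone.
- frit_jar: Bystander: amber jar, 52 mm across, 75 mm tall, standing on the bench, origin at the centre of its underside. To be left alone.
- graphite_block: Bystander: black graphite block, 75 x 50 x 22 mm, standing on the bench, origin at the centre of its underside. To be left alone.
- rod_pot: Bystander: clay pot of rods, 72 mm across, with rods up to 160 mm high, standing on the bench, origin at the centre of its underside. To be left alone.
- bowl: Bystander: white bowl, 84 mm across, 35 mm tall, standing on the bench, origin at the centre of its underside. To be left alone.
Things that resemble listed ones, but are neither listed nor needed, are in the scene too. What is shaped like the scraper but purple is not meant.

How it is judged:
By the outcome, as a careful person would: the job done as asked, in the order asked, and still so for the second after the job is handed in, while the arm keeps its last pose, push and grip.
It also fails if it takes over 70 s, if anything falls off the work surface, if the arm or the gripper's body presses on something with over 40 N, if the wrist force passes 120 N, or if a joint passes its speed limit or range.

### The arm

A 6-joint arm with a two-finger parallel gripper is mounted at the origin on the work surface. World frame = base frame: x ahead of the robot, y to its left, z up, the work surface at z = 0. Lengths are in m, angles in degrees, forces in N, time in s.
With the tool pointing down it reaches from about 0.4 to 0.825 m from the base axis. Payload 7 kg.
Tool frame: the origin (TCP) lies on the centre line of the jaws, within the pads' length; the fingertips stand r.nose_length ahead of it and the grasp point (between the pads) lies 2 mm behind it (r.nose_length is the distance from the TCP to the fingertips, in m); z points along the fingers, y is the direction in which the jaws open and shut (so a half turn about z gives the same grasp; the last joint's range is limited). The gripper opens to 88 mm and grips with 3 to 60 N. Pads are 19 mm wide; open, the fingers measure 130 mm over their backs; the gripper's body (78 mm by 193 mm) begins 47 mm behind the grasp point.
Start: joints at [-58.837, 20.546, 0.682, 0, -70.136, -16.507], TCP at [0.171, -0.653, 0.244] pointing down, gripper open.
Joint ranges: [-176.03, 176.03], [-82.01, 121.73], [-58.28, 71.71], [-173.87, 95.51], [-174.79, -0.11], [-173.66, 173.66]. Speed limits (degrees/s): [136.94, 136.94, 172.46, 180, 180, 180].

### API

Orientations are given as [roll, pitch, yaw] about the fixed x, y, z axes, in that order (R = Rz(yaw) Ry(pitch) Rx(roll)).
In Python, from plant import r gives the robot as it stands.
- The arm moves only by the tool apply_moves, never from a script. Its argument "targets" is a list of rows, each a list of 3 entries, a list of its own where there are three numbers: the shift along the tool's x, y, z scaled (see below), then the turn, a rotation vector about the tool's x, y, z scaled (see below), then the finger opening in mm, from 0 to 87.6. A call has 1 to 5 rows; each row shifts and turns the pose as measured when the row begins, along the tool's axes as they then stand; what a row does not reach is not made up. The controller multiplies each number of a shift by 0.04 m and each number of a turn by 8 degrees. A row lasts 1/10 s, in which the tool goes at most 50 mm and 8.59 degrees, less where a joint would pass 70% of its speed; a pose out of reach is approached as far as the arm can. A call with a number of a shift or a turn outside -1 to 1 is refused whole. A call with a gripper value outside its range is refused whole. The fingers move at their own pace and stop on an object; "squeeze" is the grip in N (left out, the last holds). Time passes only in rows, so rows that do not move let the fingers close. It gives the time, the measured TCP pose, the force and the opening at its end, in the units of the state.
- r.get_state(): the state, without advancing time (a new reading comes with each control period).
- r.capture(name): name is "side" or "top" or "wrist"; returns a dict with "img" (480x640x3 uint8, blue, green, red), "z_map" (480x640 float32, m along the optical axis (not along the pixel's ray), 0 where there is no reading), "fx", "fy", "cx", "cy" (pixels), "k1" (the pictures are not rectified: a ray, as slopes to the right and down, at radius r is drawn at 1 + k1 r^2 times it, then the intrinsics apply), "camera_from_world" (4x4, takes a point from world to camera coordinates); the wrist camera has in their place "mount" (4x4, takes a point from camera to tool coordinates, whose origin is the TCP and whose axes are the flange's). Camera axes: x right, y up, looking along -z (the intrinsics and any distortion apply to the point x, -y, -z); pixel columns grow to the right and rows downward; lengths in m; the calibration is good to about 2 mm. A picture is of the moment at which its call begins: read the wrist's pose just before it.
- r.close_job(): hands the job in, once; it reports no verdict.
The state is a dict: "time_s": time; "joints": joint angles; "qd": joint speeds; "joint_torque": joint torques, N m; "tcp_pos": TCP position; "eef_rot": TCP orientation; "contact_force": force on the tool from outside, world axes, zero at the start; "moment": the same for the moment, N m; "gripper_width": finger opening in m.
Only numpy, scipy, OpenCV 4.12 (cv2) and the standard library are available. Lean on these libraries where they do the work, as an engineer would, in place of code of your own. Each camera call takes 0.05 s, during which the arm holds its last target.

## Working session

There is one attempt and no reset: what is moved stays moved. The work goes in short steps, Python scripts to look and compute and a tool call to move; the robot and the scene stay as the last step left them, time stands still between calls to the robot, and variables do not carry over. Pictures are saved under pics/ and viewed, and the job is handed in when it is done.

Besides the shell and the picture viewer there is one more tool, called after "Emit:" by a JSON object that holds its "name" and its "arguments". apply_moves: Moves the arm, as the interface text tells. Its arguments: {"type":"object","properties":{"targets":{"type":"array","items":{"type":"array"}},"squeeze":{"type":"number"}},"required":["targets"]}

```bash
ls; mkdir -p pics; cat > h.py <<'E'
import numpy as np, cv2
from plant import r
from scipy.spatial.transform import Rotation as R
def tool_T(s=None):
    s=s or r.get_state(); T=np.eye(4)
    T[:3,:3]=R.from_euler('xyz',s['eef_rot'],degrees=True).as_matrix(); T[:3,3]=s['tcp_pos']; return T
def cap(name):
    T=tool_T(); c=r.capture(name)
    c['w_from_c']= T@np.array(c['mount']) if name=='wrist' else np.linalg.inv(np.array(c['camera_from_world']))
    return c
def rays(c,uv):
    uv=np.atleast_2d(np.array(uv,float)); K=np.array([[c['fx'],0,c['cx']],[0,c['fy'],c['cy']],[0,0,1]])
    n=(uv-[c['cx'],c['cy']])/[c['fx'],c['fy']]; p=n.copy()
    for _ in range(30): p=n/(1+c['k1']*(p**2).sum(1,keepdims=True))
    d=np.c_[p[:,0],-p[:,1],-np.ones(len(p))]
    return c['w_from_c'][:3,3], d@c['w_from_c'][:3,:3].T, d
def onplane(c,uv,z):
    o,d,_=rays(c,uv); t=(z-o[2])/d[:,2]; return o+d*t[:,None]
def bydepth(c,uv):
    uv=np.atleast_2d(uv); o,d,_=rays(c,uv); z=c['z_map'][uv[:,1].astype(int),uv[:,0].astype(int)]; return o+d*z[:,None]
def proj(c,P):
    P=np.atleast_2d(P); C=np.linalg.inv(c['w_from_c']); p=P@C[:3,:3].T+C[:3,3]
    s=np.c_[p[:,0],-p[:,1]]/-p[:,2:]; s=s*(1+c['k1']*(s**2).sum(1,keepdims=True))
    return s*[c['fx'],c['fy']]+[c['cx'],c['cy']]
E
python3 - <<'E'
from h import *
print(r.get_state(), r.nose_length)
for n in('top','side','wrist'):
    c=cap(n); cv2.imwrite(f'pics/{n}0.png',c['img']); print(n,c['fx'],c['cx'],c['cy'],c['k1'],c['w_from_c'].round(3).tolist())
E
```

```text
pics
{'time_s': 0.0, 'joints': array([-5.88394493e+01,  2.05903770e+01,  6.34798251e-01, -1.98049025e-02,
       -7.01362501e+01, -1.65052951e+01]), 'qd': array([-0.03007284, -0.05435913, -0.04350078, -0.07694045, -0.03496978,
        0.00053528]), 'joint_torque': array([ 2.91819691e-03, -5.82720423e+01,  2.93063146e+01,  6.99763834e+00,
        6.72334674e-03, -1.74332413e-04]), 'tcp_pos': array([ 0.17061916, -0.65260959,  0.24264339]), 'eef_rot': array([ 1.79906665e+02, -8.24057322e-03, -1.65351482e+02]), 'contact_force': array([ 0.28093925, -0.13603985, -0.98932721]), 'moment': array([ 0.01929699,  0.05407611, -0.05527895]), 'gripper_width': 0.08750177555775354} 0.017
top 434.0876602202888 324.96144673080533 241.38884114023324 -0.003990060697369888 [[0.017, 0.98, -0.197, 0.391], [-1.0, 0.021, 0.022, 0.027], [0.026, 0.196, 0.98, 0.92], [0.0, 0.0, 0.0, 1.0]]
side 480.083505244353 314.6045641896033 235.9567400645534 -0.13242833312661356 [[-0.669, 0.46, -0.584, -0.085], [-0.744, -0.402, 0.534, 0.618], [0.011, 0.792, 0.611, 0.742], [0.0, 0.0, 0.0, 1.0]]
wrist 399.28596732162873 319.6492177882136 240.2297279075455 0.009992142271161015 [[-0.253, -0.925, -0.283, 0.093], [0.968, -0.241, -0.075, -0.673], [0.001, -0.292, 0.956, 0.383], [0.0, 0.0, 0.0, 1.0]]
```

View pics/top0.png

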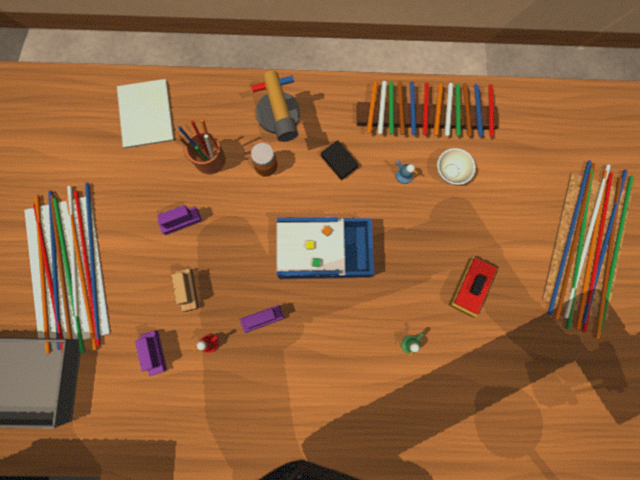

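View pics/side0.png

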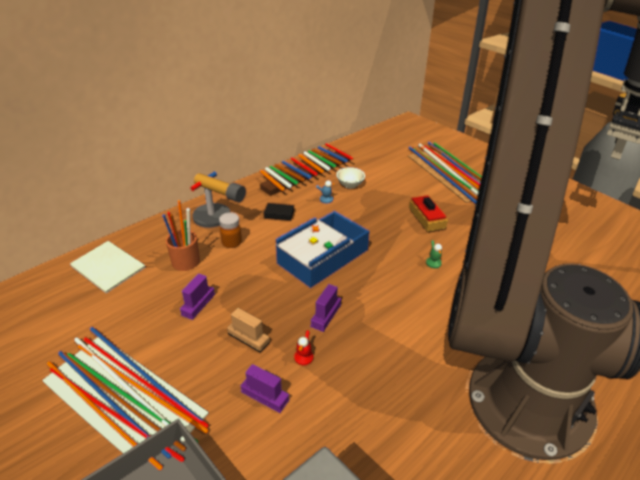

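View pics/wrist0.png

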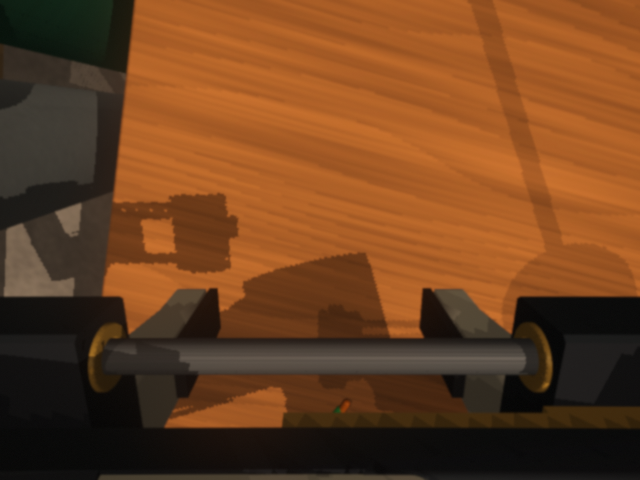

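Top view: the box is at (325,248) with its mouth on the right, the chips are at (327,231), (310,244) and (317,263), and the lid pair is at (475,287). Scraper-like items are at (186,288), which is wood, and at (179,218), (262,319) and (150,353), which are purple. The wooden one fits the description. Next I confirm it in a crop and measure.

```bash
python3 - <<'E'
from h import *
c=cap('top'); im=c['img']
a=cv2.resize(im[258:318,155:225],None,fx=6,fy=6,interpolation=cv2.INTER_CUBIC)
b=cv2.resize(im[205:290,265:385],None,fx=4,fy=4,interpolation=cv2.INTER_CUBIC)
d=cv2.resize(im[250:320,440:510],None,fx=5,fy=5,interpolation=cv2.INTER_CUBIC)
W=np.zeros((720,800,3),np.uint8); W[:360,:420]=a; W[:350,425:775]=d; W[365:365+340,:480]=b[:340]
cv2.imwrite('pics/crop0.png',cv2.resize(W,(660,594)))
# point cloud heights
v,u=np.mgrid[0:480,0:640]; P=bydepth(c,np.c_[u.ravel(),v.ravel()]).reshape(480,640,3)
z=P[...,2]
print('table z',np.median(z[330:400,230:380]), np.median(z[180:210,100:150]))
hsv=cv2.cvtColor(im,cv2.COLOR_BGR2HSV)
def comp(name,m,box,zpl):
    M=np.zeros((480,640),np.uint8); x0,y0,x1,y1=box; M[y0:y1,x0:x1]=(m[y0:y1,x0:x1]*255)
    n,l,st,ce=cv2.connectedComponentsWithStats(M)
    if n<2: print(name,'none');return
    i=1+np.argmax(st[1:,4]); pts=np.argwhere(l==i)[:,::-1].astype(float)
    w=onplane(c,pts,zpl); rc=cv2.minAreaRect((w[:,:2]*1000).astype(np.float32))
    print(name,st[i,4],ce[i].round(1),'rect',np.round(rc[0],1),np.round(rc[1],1),round(rc[2],1),'zdepth',np.percentile(z[l==i],[10,50,90]).round(4))
H,S,V=[hsv[...,k].astype(int) for k in range(3)]
def zc(name,lo,hi,box,zpl): comp(name,(z>lo)&(z<hi),box,zpl)
zc('scr grip',.05,.08,(160,260,215,315),.064)
zc('scr body',.012,.035,(160,260,215,315),.022)
zc('box>50',.05,.09,(265,205,385,290),.06)
zc('rails',.067,.09,(265,205,385,290),.074)
zc('lid all',.022,.09,(440,250,510,325),.036)
zc('cover',.036,.056,(440,250,510,325),.045)
zc('knob',.058,.09,(440,250,510,325),.063)
comp('red',((H<8)|(H>172))&(S>150)&(V>90),(440,250,510,325),.045)
comp('blue',(H>100)&(H<125)&(S>120),(265,205,385,290),.06)
for n,h0,h1 in(('orange',8,18),('green',45,80),('yellow',24,34)):
    comp(n,(H>=h0)&(H<=h1)&(S>130)&(V>90),(283,224,340,272),.07)
comp('apron white',(S<70)&(V>120),(265,205,385,290),.06)
E
```

```text
table z -0.0006060304140773076 -0.0003006351304137844
scr grip 400 [180.3 287.8] rect [464.3 288.7] [61.1 24.9] 14.1 zdepth [0.0594 0.063  0.0652]
scr body 306 [189.6 291.9] rect [464.5 288.6] [84.7 32.1] 12.9 zdepth [0.0174 0.0216 0.0277]
box>50 4324 [315.  246.2] rect [554.6   9.6] [120.4 193.2] 2.0 zdepth [0.0577 0.0599 0.0721]
rails 285 [307.6 219.1] rect [605.5  45.7] [  8.3 122.4] 1.3 zdepth [0.0705 0.0731 0.0753]
lid all 1582 [472.8 286.6] rect [ 480.8 -297.9] [ 59.7 114.5] 64.0 zdepth [0.0345 0.0442 0.0602]
cover 1160 [473.8 286.3] rect [ 480.4 -296.7] [ 55.9 110.6] 64.0 zdepth [0.041  0.0443 0.0465]
knob 187 [478.1 284.5] rect [ 481.8 -299. ] [18.4 40.5] 65.0 zdepth [0.0598 0.0622 0.0642]
red 1089 [475.2 285.4] rect [ 483.2 -301.3] [ 52.  105.1] 63.9 zdepth [0.0419 0.0444 0.0467]
blue 1516 [358.1 247.6] rect [552.8 -48.7] [117.1  76.7] 1.1 zdepth [0.0041 0.0074 0.0596]
orange 58 [326.5 230.2] rect [584.2   5.1] [15.4 15.2] 54.9 zdepth [0.0669 0.0695 0.0719]
green 43 [316. 262.] rect [519.4  24.9] [12.  11.9] 1.2 zdepth [0.068  0.0697 0.071 ]
yellow 55 [309.8 244.5] rect [554.3  38.6] [14.2 14. ] 1.3 zdepth [0.0681 0.0698 0.0716]
apron white 3113 [310. 246.] rect [554.1  36.4] [115.  137.3] 1.1 zdepth [0.0576 0.0595 0.0616]
```

View pics/crop0.png

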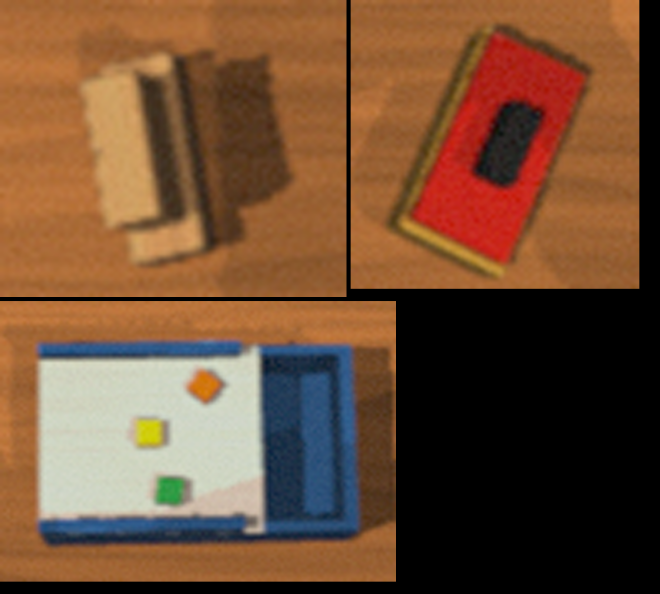

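```bash
cat >> h.py <<'E'
def need(x,y,z,yaw):
    """units (shift/0.04, turn/8deg) in tool axes from present pose to tool-down pose"""
    s=r.get_state(); T=tool_T(s); G=R.from_euler('xyz',[180,0,yaw],degrees=True).as_matrix()
    d=T[:3,:3].T@(np.array([x,y,z])-T[:3,3])/0.04
    t=np.degrees(R.from_matrix(T[:3,:3].T@G).as_rotvec())/8
    print('need shift',d.round(2),'turn',t.round(2),'| t',round(s['time_s'],2),'pos',np.round(s['tcp_pos'],4),'rot',np.round(s['eef_rot'],2),'F',np.round(s['contact_force'],1),'w',round(s['gripper_width'],4))
E
python3 - <<'E'
from h import *
need(.50,-.054,.25,-178.6)
E
```

```text
need shift [-11.75  12.4   -0.16] turn [ 0.01 -0.    1.66] | t 0.2 pos [ 0.1707 -0.6528  0.243 ] rot [ 1.7994e+02 -1.0000e-02 -1.6535e+02] F [-0.3 -0.6 -0.9] w 0.0877
```

Emit:
{"name": "apply_moves", "arguments": {"targets": [[[-0.8,0.85,0],[0,0,0.2],87],[[-0.8,0.85,0],[0,0,0.3],87],[[-0.8,0.85,0],[0,0,0.3],87],[[-0.8,0.85,0],[0,0,0.3],87],[[-0.8,0.85,0],[0,0,0.3],87]]}}

```text
time_s: 0.7
tcp_pos: [0.297, -0.4545, 0.2395]
eef_rot: [179.8, -0.2, -177.4]
contact_force: [1.3, -0.6, 0.1]
gripper_width: 0.0869
```

```bash
python3 - <<'E'
from h import *
need(.50,-.054,.25,-178.6)
E
```

```text
need shift [-5.52  9.78 -0.24] turn [ 0.03 -0.03  0.15] | t 0.7 pos [ 0.297  -0.4545  0.2395] rot [ 179.76   -0.2  -177.43] F [ 1.3 -0.6  0.1] w 0.0869
```

Emit:
{"name": "apply_moves", "arguments": {"targets": [[[-0.5,0.95,-0.05],[0,0,0],87],[[-0.5,0.95,-0.05],[0,0,0],87],[[-0.5,0.95,-0.05],[0,0,0],87],[[-0.5,0.95,0],[0,0,0],87],[[-0.5,0.95,0],[0,0,0],87]]}}

```text
time_s: 1.2
tcp_pos: [0.3917, -0.2519, 0.2462]
eef_rot: [179.8, -0.1, -177.5]
contact_force: [1.5, -0.3, 0.4]
gripper_width: 0.0871
```

Emit:
{"name": "apply_moves", "arguments": {"targets": [[[-0.6,0.95,0],[0,0,0],87],[[-0.6,0.95,0],[0,0,0],87],[[-0.6,0.95,0],[0,0,0],87],[[-0.5,0.95,0],[0,0,0],87],[[-0.4,0.8,0],[0,0,0],87]]}}

```text
time_s: 1.7
tcp_pos: [0.494, -0.0537, 0.2483]
eef_rot: [179.7, 0.1, -177.4]
contact_force: [0.3, 0.3, 0.3]
gripper_width: 0.0871
```

Emit:
{"name": "apply_moves", "arguments": {"targets": [[[0,0,0],[0,0,0],87]]}}

```text
time_s: 1.8
tcp_pos: [0.4955, -0.0506, 0.2482]
eef_rot: [179.7, 0.1, -177.2]
contact_force: [-0.1, -0.3, -0.3]
gripper_width: 0.0867
```

```bash
python3 - <<'E'
from h import *
need(.50,-.054,.25,-178.6)
c=cap('wrist'); cv2.imwrite('pics/wrist1.png',c['img'])
E
```

```text
need shift [-0.11 -0.09 -0.05] turn [0.03 0.01 0.17] | t 1.8 pos [ 0.4955 -0.0506  0.2482] rot [ 1.7973e+02  1.1000e-01 -1.7724e+02] F [-0.1 -0.3 -0.3] w 0.0867
```

View pics/wrist1.png

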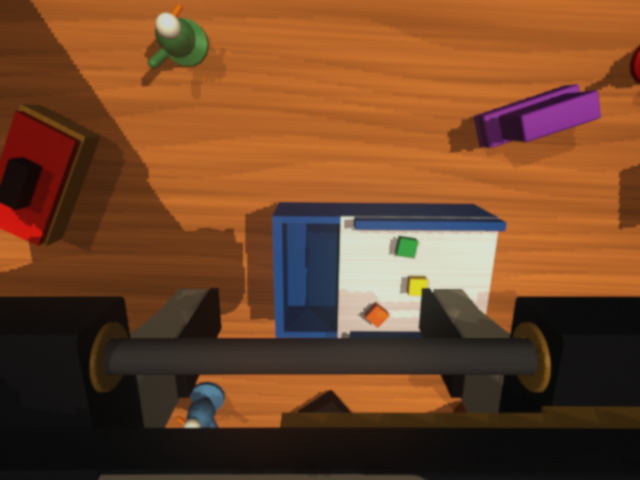

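The wrist view shows the box mouth at (308,277), the apron at (415,280), and the green, yellow and orange chips at (406,247), (418,287) and (377,315). I refine the box pose from the edges here and compare with the top view.

```bash
python3 - <<'E'
from h import *
c=cap('wrist'); im=c['img']; hsv=cv2.cvtColor(im,cv2.COLOR_BGR2HSV); H,S,V=[hsv[...,k].astype(int) for k in range(3)]
cv2.imwrite('pics/w1crop.png',cv2.resize(im[190:345,255:520],None,fx=3,fy=3,interpolation=cv2.INTER_CUBIC))
white=(S<90)&(V>110)
# apron/mouth edge: leftmost white per row
L=[];
for v in range(222,335):
    u=np.where(white[v,300:400])[0]
    if len(u): L.append((300+u[0],v))
L=np.array(L,float); w=onplane(c,L,.06); 
def fit(w,ax):
    # robust fit coordinate ax as function of other
    o=1-ax; A=np.c_[w[:,o],np.ones(len(w))]; k=np.ones(len(w),bool)
    for _ in range(5):
        p=np.linalg.lstsq(A[k],w[k,ax],rcond=None)[0]; e=np.abs(A@p-w[:,ax]); k=e<max(.001,1.5*np.median(e[k]))
    return p,e[k].max(),k.sum()
p,e,n=fit(w,1); print('mouth edge y at x=.556:',p[0]*.556+p[1],'slope deg',np.degrees(np.arctan(p[0])),e,n)
v,u=np.mgrid[0:480,0:640]; P=bydepth(c,np.c_[u.ravel(),v.ravel()]).reshape(480,640,3); z=P[...,2]
print('apron z',np.median(z[230:320,345:360]))
# -y outer edge by depth: leftmost z>0.05
m=(z>.052)&(z<.068); Lf=[]
for v in range(212,285):
    q=np.where(m[v,255:345])[0]
    if len(q): Lf.append((255+q[0],v))
w=onplane(c,np.array(Lf,float),.06); p,e,n=fit(w,1); print('-y outer y at x=.556',p[0]*.556+p[1],np.degrees(np.arctan(p[0])),e,n)
# lower(-x) outer edge topmost
m=(z>.052)&(z<.08); Up=[];Un=[]
for q in range(282,330):
    a=np.where(m[195:260,q])[0]
    if len(a): Up.append((q,195+a[0]))
w=onplane(c,np.array(Up,float),.06);p,e,n=fit(w,0); print('-x outer x at y=-.054',p[0]*-.054+p[1],np.degrees(np.arctan(-p[0])),e,n)
for name,h0,h1 in(('orange',4,18),('green',45,85),('yellow',24,34)):
    M=np.zeros((480,640),np.uint8); M[225:335,345:495]=((H>=h0)&(H<=h1)&(S>130)&(V>60))[225:335,345:495]*255
    n,l,st,ce=cv2.connectedComponentsWithStats(M); i=1+np.argmax(st[1:,4]); pts=np.argwhere(l==i)[:,::-1].astype(float)
    print(name,st[i,4],ce[i].round(1),onplane(c,ce[i],.068).round(4))
E
```

```text
mouth edge y at x=.556: -0.030139711070290273 slope deg 2.307052421981132 0.000857318037861203 112
apron z 0.05891707648094416
-y outer y at x=.556 -0.08730651895619869 2.0515132256662074 0.0009432035849978176 69
-x outer x at y=-.054 0.4944332666047031 1.5771658021037642 0.0008003891128620655 48
orange 340 [377.4 316.1] [[0.581  0.0048 0.068 ]]
green 278 [407.8 248.2] [[0.5163 0.0246 0.068 ]]
yellow 262 [417.8 287.3] [[0.5515 0.0374 0.068 ]]
```

View pics/w1crop.png

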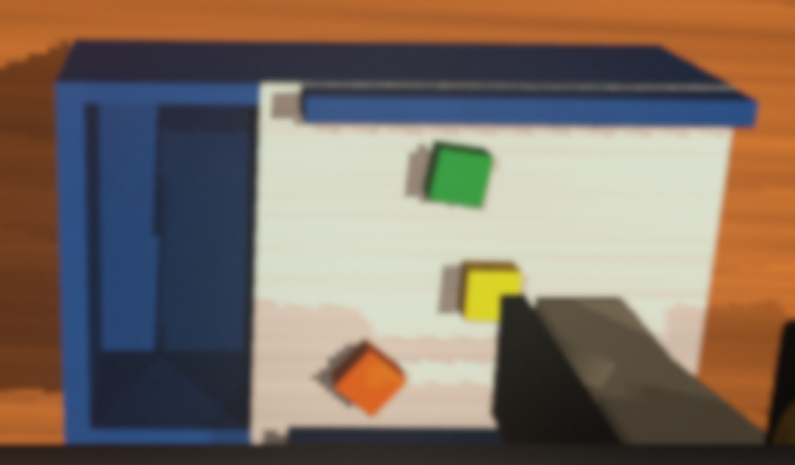

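```bash
python3 - <<'E'
from h import *
need(.52,.287,.20,-166.5)
E
```

```text
need shift [-1.04  8.45  1.24] turn [ 0.03  0.01 -1.35] | t 1.9 pos [ 0.494  -0.0529  0.2481] rot [ 1.7974e+02  5.0000e-02 -1.7732e+02] F [-0.6 -0.6 -0.7] w 0.0872
```

Emit:
{"name": "apply_moves", "arguments": {"targets": [[[0,0.95,0],[0,0,-0.25],87],[[0,0.95,0],[0,0,-0.25],87],[[0,0.95,0.1],[0,0,-0.25],87],[[-0.1,0.95,0.2],[0,0,-0.25],87],[[-0.1,0.95,0.2],[0,0,-0.25],87]]}}

```text
time_s: 2.4
tcp_pos: [0.4789, 0.134, 0.2295]
eef_rot: [179.8, 0.2, -167.7]
contact_force: [1.0, 0.1, 0.4]
gripper_width: 0.0871
```

Emit:
{"name": "apply_moves", "arguments": {"targets": [[[0,0.95,0.2],[0,0,-0.1],87],[[0,0.95,0.2],[0,0,0],87],[[0,0.95,0.2],[0,0,0],87],[[0,0.7,0.1],[0,0,0],87],[[0,0,0],[0,0,0],87]]}}

```text
time_s: 2.9
tcp_pos: [0.4459, 0.2747, 0.2006]
eef_rot: [179.8, 0.2, -167.1]
contact_force: [0.4, -0.6, 0.4]
gripper_width: 0.0867
```

```bash
python3 - <<'E'
from h import *
need(.464,.2886,.15,-166.5)
c=cap('wrist'); cv2.imwrite('pics/wrist2.png',c['img'])
v,u=np.mgrid[0:480,0:640]; P=bydepth(c,np.c_[u.ravel(),v.ravel()]).reshape(480,640,3); z=P[...,2]
d=np.hypot(P[...,0]-.464,P[...,1]-.289)<.07
for lo,hi,zp in((.055,.075,.064),(.015,.03,.022)):
    M=((z>lo)&(z<hi)&d).astype(np.uint8); n,l,st,ce=cv2.connectedComponentsWithStats(M); i=1+np.argmax(st[1:,4])
    w=onplane(c,np.argwhere(l==i)[:,::-1],zp); rc=cv2.minAreaRect((w[:,:2]*1000).astype(np.float32)); print(st[i],np.round(rc[0],1),np.round(rc[1],1),rc[2], np.median(z[l==i]))
E
```

```text
need shift [-0.51  0.23  1.27] turn [ 0.03  0.02 -0.07] | t 2.9 pos [0.4459 0.2747 0.2006] rot [ 1.7979e+02  1.7000e-01 -1.6706e+02] F [ 0.4 -0.6  0.4] w 0.0867
[ 321  217   31   79 2317] [460.6 291.4] [60.9 21.5] 14.258495330810547 0.06277020738993994
[ 316  191   37   97 1147] [460.9 291.5] [83.7 29.7] 14.303801536560059 0.020629073259082253
```

View pics/wrist2.png

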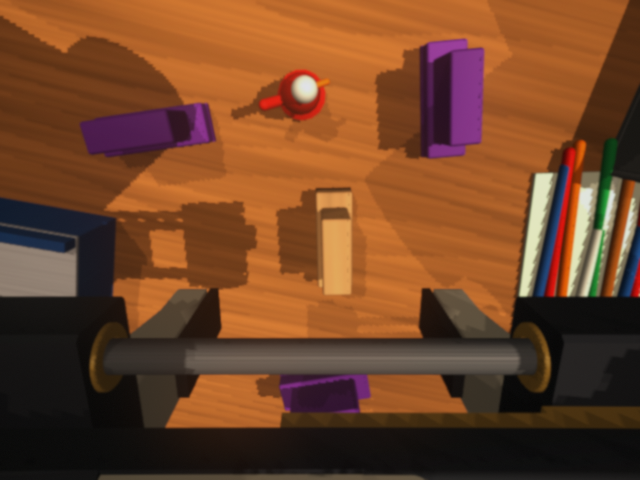

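```bash
python3 - <<'E'
from h import *
need(.4625,.290,.043,-165.7)
E
```

```text
need shift [-0.48  0.3   3.95] turn [ 0.02  0.02 -0.17] | t 2.95 pos [0.446  0.2735 0.2008] rot [ 1.7980e+02  1.6000e-01 -1.6708e+02] F [-0.7 -0.8  0.1] w 0.0872
```

Emit:
{"name": "apply_moves", "arguments": {"targets": [[[-0.45,0.3,0.5],[0,0,-0.15],60],[[0,0,0.9],[0,0,0],60],[[0,0,0.9],[0,0,0],60],[[0,0,0.5],[0,0,0],60],[[0,0,0],[0,0,0],60]]}}

```text
time_s: 3.45
tcp_pos: [0.4649, 0.2837, 0.0885]
eef_rot: [179.7, 0.4, -166.2]
contact_force: [0.1, -0.5, -0.6]
gripper_width: 0.0609
```

```bash
python3 - <<'E'
from h import *
need(.4625,.290,.043,-165.7)
E
```

```text
need shift [0.03 0.16 1.14] turn [ 0.04  0.05 -0.06] | t 3.45 pos [0.4649 0.2837 0.0885] rot [ 179.67    0.4  -166.2 ] F [ 0.1 -0.5 -0.6] w 0.0609
```

Emit:
{"name": "apply_moves", "arguments": {"targets": [[[0,0.15,0.3],[0,0,-0.05],60],[[0,0,0.5],[0,0,0],60],[[0,0,0.3],[0,0,0],60],[[0,0,0],[0,0,0],60]]}}

```text
time_s: 3.85
tcp_pos: [0.4666, 0.2895, 0.0463]
eef_rot: [179.5, 0.7, -165.9]
contact_force: [-0.7, -0.5, 0.4]
gripper_width: 0.06
```

```bash
python3 - <<'E'
from h import *
need(.4625,.290,.043,-165.7)
E
```

```text
need shift [0.1  0.04 0.08] turn [ 0.06  0.09 -0.03] | t 3.85 pos [0.4666 0.2895 0.0463] rot [ 179.51    0.69 -165.92] F [-0.7 -0.5  0.4] w 0.06
```

Emit:
{"name": "apply_moves", "arguments": {"targets": [[[0.1,0.03,0.08],[0.06,0.09,-0.03],60],[[0,0,0],[0,0,0],15],[[0,0,0],[0,0,0],15],[[0,0,0],[0,0,0],15],[[0,0,0],[0,0,0],15]], "squeeze": 25}}

```text
time_s: 4.35
tcp_pos: [0.4634, 0.2914, 0.0459]
eef_rot: [179.9, 0.1, -165.6]
contact_force: [0.1, -0.2, -0.1]
gripper_width: 0.034
```

Emit:
{"name": "apply_moves", "arguments": {"targets": [[[0,0,0],[0,0,0],15],[[0,0,0],[0,0,0],15],[[0,0,0],[0,0,0],15]]}}

```text
time_s: 4.65
tcp_pos: [0.4634, 0.2915, 0.0463]
eef_rot: [179.9, 0.2, -165.6]
contact_force: [-0.0, -0.5, -1.1]
gripper_width: 0.0219
```

```bash
python3 - <<'E'
from h import *
need(.4625,.290,.043,-165.7)
E
```

```text
need shift [ 0.03 -0.03  0.08] turn [0.02 0.02 0.01] | t 4.65 pos [0.4634 0.2915 0.0463] rot [ 1.7987e+02  1.5000e-01 -1.6560e+02] F [-0.  -0.5 -1.1] w 0.0219
```

Emit:
{"name": "apply_moves", "arguments": {"targets": [[[0,0,-0.5],[0,0,0],15],[[0,0,-0.9],[0,0,0],15],[[0,0,-0.9],[0,0,0],15],[[0,0,-0.9],[0,0,0],15],[[0,0,0],[0,0,0],15]]}}

```text
time_s: 5.15
tcp_pos: [0.462, 0.2894, 0.1764]
eef_rot: [-179.9, -0.2, -165.6]
contact_force: [-0.1, -0.3, -1.1]
gripper_width: 0.022
```

```bash
python3 - <<'E'
from h import *
need(.549,.083,.16,-178.3)
E
```

```text
need shift [-0.83 -5.54  0.42] turn [-0.02 -0.02  1.58] | t 5.15 pos [0.462  0.2894 0.1764] rot [-1.7989e+02 -1.7000e-01 -1.6564e+02] F [-0.1 -0.3 -1.1] w 0.022
```

Emit:
{"name": "apply_moves", "arguments": {"targets": [[[-0.2,-0.8,0],[0,0,0.3],15],[[-0.2,-0.9,0],[0,0,0.4],15],[[-0.3,-0.9,0],[0,0,0.4],15],[[-0.3,-0.9,0],[0,0,0.4],15],[[-0.3,-0.8,0],[0,0,0.1],15]]}}

```text
time_s: 5.65
tcp_pos: [0.5392, 0.1254, 0.1757]
eef_rot: [180.0, -0.1, -178.6]
contact_force: [1.2, 0.2, -1.5]
gripper_width: 0.0221
```

```bash
python3 - <<'E'
from h import *
need(.549,.083,.13,-178.3)
E
```

```text
need shift [-0.22 -1.07  1.14] turn [ 0.   -0.02 -0.03] | t 5.65 pos [0.5392 0.1254 0.1757] rot [ 1.7999e+02 -1.3000e-01 -1.7855e+02] F [ 1.2  0.2 -1.5] w 0.0221
```

Emit:
{"name": "apply_moves", "arguments": {"targets": [[[-0.15,-0.7,0.1],[0,0,0],15],[[-0.05,-0.25,0.5],[0,0,0],15],[[0,0,0.4],[0,0,0],15],[[0,0,0],[0,0,0],15]]}}

```text
time_s: 6.05
tcp_pos: [0.548, 0.0807, 0.132]
eef_rot: [-180.0, -0.3, -179.0]
contact_force: [-0.1, -0.4, -1.5]
gripper_width: 0.0217
```

```bash
python3 - <<'E'
from h import *
need(.549,.083,.1065,-178.3)
c=cap('wrist'); cv2.imwrite('pics/wrist3.png',c['img'])
c=cap('top'); cv2.imwrite('pics/top3.png',cv2.resize(c['img'][190:310,230:400],None,fx=4,fy=4,interpolation=cv2.INTER_CUBIC))
c=cap('side'); cv2.imwrite('pics/side3.png',cv2.resize(c['img'][150:310,240:440],None,fx=4,fy=3.7,interpolation=cv2.INTER_CUBIC))
E
```

```text
need shift [-0.03  0.06  0.64] turn [-0.01 -0.04 -0.09] | t 6.05 pos [0.548  0.0807 0.132 ] rot [-179.96   -0.3  -178.98] F [-0.1 -0.4 -1.5] w 0.0217
```

View pics/wrist3.png

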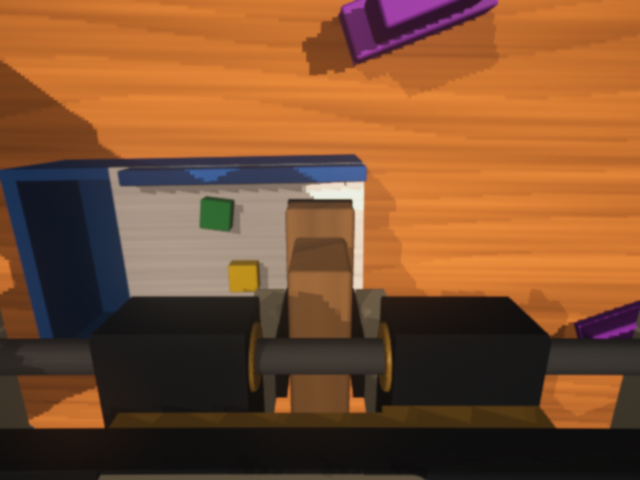

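View pics/top3.png

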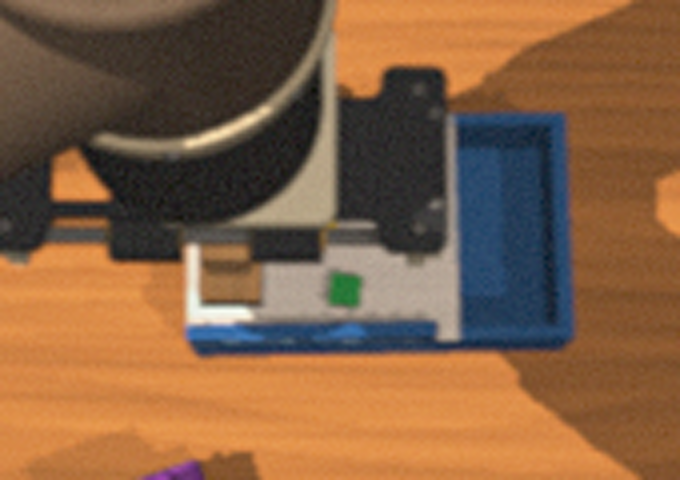

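View pics/side3.png

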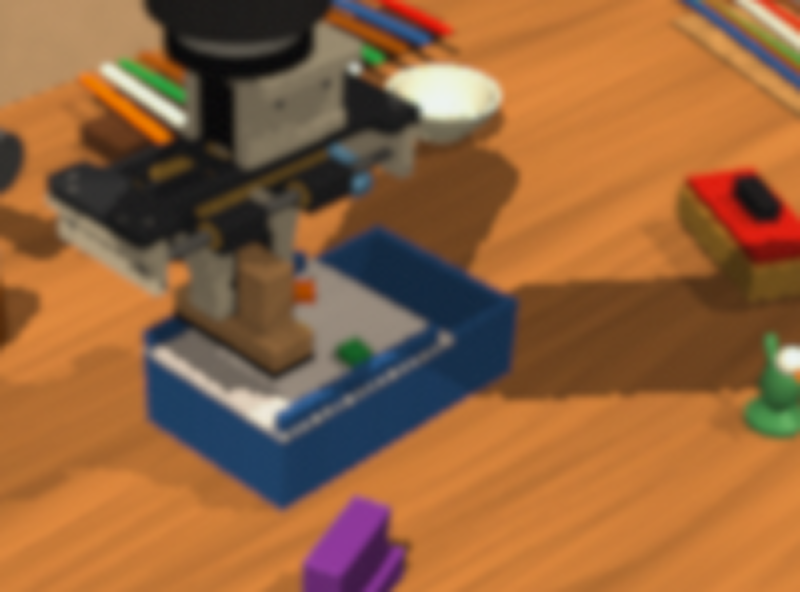

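```bash
python3 - <<'E'
from h import *
c=cap('wrist'); cv2.imwrite('pics/w3c.png',cv2.resize(c['img'][145:305,100:380],None,fx=2.8,fy=2.8,interpolation=cv2.INTER_CUBIC))
v,u=np.mgrid[0:480,0:640]; P=bydepth(c,np.c_[u.ravel(),v.ravel()]).reshape(480,640,3)
for q in (310,320,330):
    print(q,[(vv,P[vv,q].round(3).tolist()) for vv in range(160,222,4)])
E
```

```text
310 [(160, [0.491, 0.076, 0.062]), (164, [0.492, 0.076, 0.073]), (168, [0.494, 0.076, 0.073]), (172, [0.496, 0.076, 0.074]), (176, [0.498, 0.076, 0.073]), (180, [0.502, 0.076, 0.059]), (184, [0.504, 0.076, 0.059]), (188, [0.506, 0.076, 0.06]), (192, [0.508, 0.076, 0.06]), (196, [0.51, 0.076, 0.059]), (200, [0.506, 0.077, 0.091]), (204, [0.506, 0.077, 0.101]), (208, [0.506, 0.077, 0.108]), (212, [0.508, 0.077, 0.11]), (216, [0.51, 0.077, 0.109]), (220, [0.511, 0.077, 0.11])]
320 [(160, [0.491, 0.081, 0.063]), (164, [0.492, 0.081, 0.073]), (168, [0.494, 0.081, 0.073]), (172, [0.496, 0.081, 0.073]), (176, [0.497, 0.081, 0.074]), (180, [0.502, 0.082, 0.059]), (184, [0.504, 0.082, 0.059]), (188, [0.506, 0.082, 0.059]), (192, [0.508, 0.082, 0.06]), (196, [0.51, 0.082, 0.059]), (200, [0.506, 0.082, 0.091]), (204, [0.506, 0.082, 0.1]), (208, [0.506, 0.082, 0.108]), (212, [0.508, 0.082, 0.111]), (216, [0.509, 0.082, 0.11]), (220, [0.511, 0.082, 0.11])]
330 [(160, [0.49, 0.087, 0.064]), (164, [0.492, 0.086, 0.072]), (168, [0.493, 0.086, 0.073]), (172, [0.496, 0.086, 0.072]), (176, [0.497, 0.086, 0.074]), (180, [0.502, 0.087, 0.059]), (184, [0.504, 0.087, 0.058]), (188, [0.506, 0.087, 0.059]), (192, [0.508, 0.087, 0.058]), (196, [0.51, 0.087, 0.059]), (200, [0.506, 0.086, 0.091]), (204, [0.506, 0.086, 0.1]), (208, [0.506, 0.086, 0.109]), (212, [0.508, 0.086, 0.11]), (216, [0.51, 0.086, 0.109]), (220, [0.511, 0.086, 0.11])]
```

View pics/w3c.png

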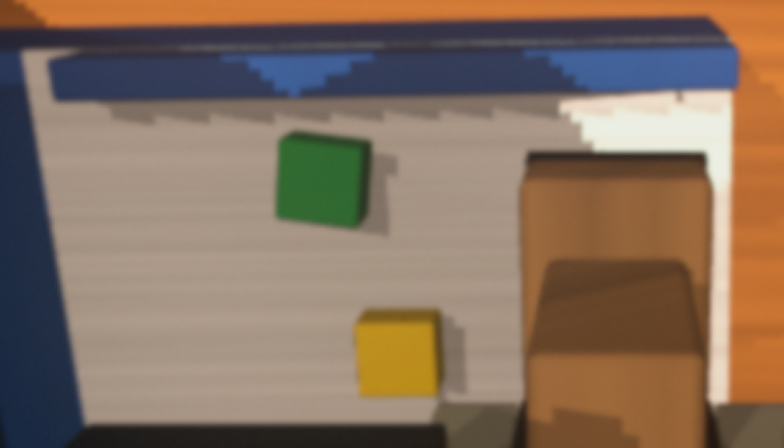

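Emit:
{"name": "apply_moves", "arguments": {"targets": [[[0,0,0.45],[0,-0.03,-0.08],15],[[0,0,0.1],[0,0,0],15],[[0,0,0.05],[0,0,0],15],[[0,0,0],[0,0,0],15]]}}

```text
time_s: 6.65
tcp_pos: [0.5519, 0.085, 0.1144]
eef_rot: [179.8, 0.6, -178.0]
contact_force: [0.4, 0.2, -1.3]
gripper_width: 0.0221
```

Emit:
{"name": "apply_moves", "arguments": {"targets": [[[0,0,0.04],[0,0,0],15],[[0,0,0.02],[0,0,0],15]]}}

```text
time_s: 6.85
tcp_pos: [0.5527, 0.0856, 0.1133]
eef_rot: [179.8, 0.7, -178.0]
contact_force: [0.0, -0.4, -2.1]
gripper_width: 0.0221
```

```bash
python3 - <<'E'
from h import *
need(.5485,.083,.107,-178.4)
E
```

```text
need shift [ 0.11 -0.06  0.16] turn [0.03 0.08 0.05] | t 6.85 pos [0.5527 0.0856 0.1133] rot [ 179.79    0.66 -178.01] F [ 0.  -0.4 -2.1] w 0.0221
```

Emit:
{"name": "apply_moves", "arguments": {"targets": [[[0.12,-0.06,0.1],[0.03,0.08,0.04],15],[[0.0,0,0.08],[0,0,0],15]]}}

```text
time_s: 7.05
tcp_pos: [0.548, 0.0831, 0.1064]
eef_rot: [-180.0, 0.0, -178.4]
contact_force: [0.8, 0.7, -1.1]
gripper_width: 0.0217
```

```bash
python3 - <<'E'
from h import *
need(.5485,.083,.1055,-178.4)
E
```

```text
need shift [-0.01 -0.    0.02] turn [-0.    0.    0.01] | t 7.05 pos [0.548  0.0831 0.1064] rot [-1.7998e+02  4.0000e-02 -1.7836e+02] F [ 0.8  0.7 -1.1] w 0.0217
```

Emit:
{"name": "apply_moves", "arguments": {"targets": [[[0,0,0.04],[0,0,0],15]]}}

```text
time_s: 7.15
tcp_pos: [0.5481, 0.0831, 0.1061]
eef_rot: [-180.0, 0.1, -178.3]
contact_force: [-11.9, 2.7, 28.8]
gripper_width: 0.0215
```

Emit:
{"name": "apply_moves", "arguments": {"targets": [[[0,0,0.03],[0,0,0],15]]}}

```text
time_s: 7.25
tcp_pos: [0.548, 0.0831, 0.1061]
eef_rot: [-180.0, 0.1, -178.3]
contact_force: [-5.9, 1.1, 12.6]
gripper_width: 0.0217
```

Emit:
{"name": "apply_moves", "arguments": {"targets": [[[0,-0.25,0],[0,0,0],15],[[0,-0.25,0],[0,0,0],15],[[0,-0.25,0],[0,0,0],15]]}}

```text
time_s: 7.55
tcp_pos: [0.5491, 0.0524, 0.1062]
eef_rot: [-180.0, 0.1, -178.2]
contact_force: [0.0, -0.3, -1.2]
gripper_width: 0.0217
```

```bash
python3 - <<'E'
from h import *
need(.5505,-.031,.106,-178.4)
E
```

```text
need shift [ 0.03 -2.09  0.01] turn [-0.    0.02  0.02] | t 7.55 pos [0.5491 0.0524 0.1062] rot [-1.7999e+02  1.2000e-01 -1.7821e+02] F [ 0.  -0.3 -1.2] w 0.0217
```

Emit:
{"name": "apply_moves", "arguments": {"targets": [[[0,-0.3,0.01],[0,0.02,0.02],15],[[0,-0.3,0.01],[0,0,0],15],[[0,-0.3,0],[0,0,0],15]]}}

```text
time_s: 7.85
tcp_pos: [0.5517, 0.014, 0.1061]
eef_rot: [179.9, 0.1, -178.4]
contact_force: [0.0, 1.4, 0.1]
gripper_width: 0.022
```

```bash
python3 - <<'E'
from h import *
need(.5505,-.031,.106,-178.4)
c=cap('wrist'); cv2.imwrite('pics/wrist4.png',c['img'])
E
```

```text
need shift [ 0.06 -1.12  0.  ] turn [0.01 0.02 0.  ] | t 7.85 pos [0.5517 0.014  0.1061] rot [ 1.7994e+02  1.3000e-01 -1.7838e+02] F [0.  1.4 0.1] w 0.022
```

View pics/wrist4.png

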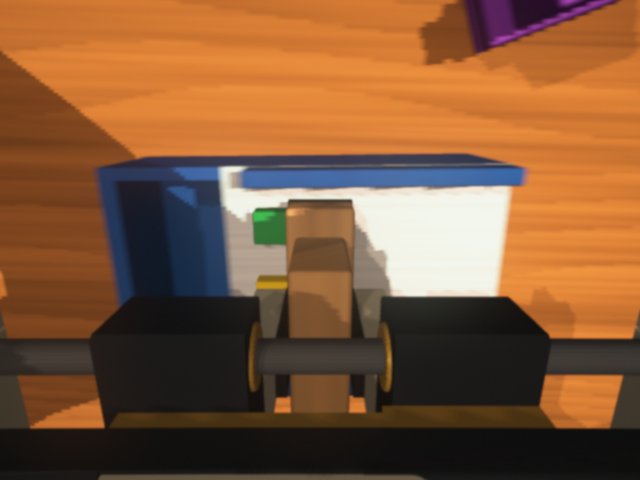

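The green chip (270,226) and the yellow chip (272,282) sit flush against the block's face at (288,240). I continue the wipe.

Emit:
{"name": "apply_moves", "arguments": {"targets": [[[0.04,-0.3,0],[0,0.02,0],15],[[0,-0.3,0],[0,0,0],15],[[0,-0.3,0],[0,0,0],15],[[0,-0.2,0],[0,0,0],15],[[0,0,0],[0,0,0],15]]}}

```text
time_s: 8.4
tcp_pos: [0.5513, -0.0369, 0.1061]
eef_rot: [180.0, -0.0, -178.5]
contact_force: [-0.6, 2.7, 2.0]
gripper_width: 0.0218
```

```bash
python3 - <<'E'
from h import *
need(.5505,-.031,.106,-178.4)
c=cap('wrist'); cv2.imwrite('pics/wrist5.png',c['img'])
E
```

```text
need shift [0.02 0.15 0.  ] turn [ 0.   -0.   -0.01] | t 8.4 pos [ 0.5513 -0.0369  0.1061] rot [ 1.7996e+02 -4.0000e-02 -1.7852e+02] F [-0.6  2.7  2. ] w 0.0218
```

View pics/wrist5.png

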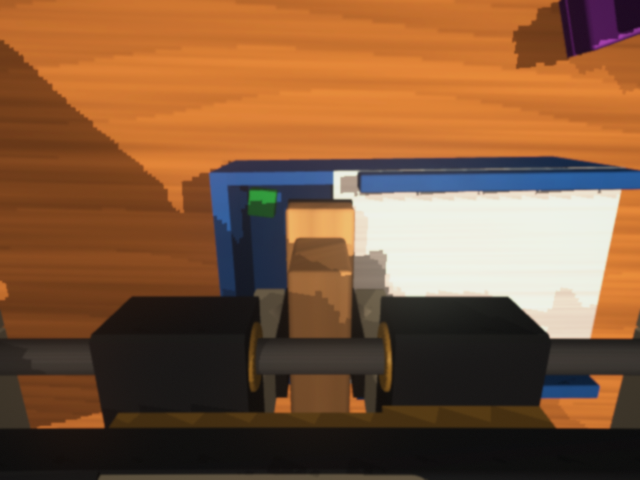

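The green chip lies in the well at (262,203) and the apron behind the block is bare. I back off and lift so I can see the others.

Emit:
{"name": "apply_moves", "arguments": {"targets": [[[0,0.4,-0.02],[0,0,0],15],[[0,0.4,-0.2],[0,0,0],15],[[0,0.5,-0.7],[0,0,0],15],[[0,0.9,-0.4],[0,0,0],15],[[0,0.9,-0.4],[0,0,0],15]]}}

```text
time_s: 8.95
tcp_pos: [0.5429, 0.0887, 0.1713]
eef_rot: [-179.8, -0.8, -178.9]
contact_force: [1.7, -0.0, -1.8]
gripper_width: 0.0218
```

Emit:
{"name": "apply_moves", "arguments": {"targets": [[[0.2,0.9,0],[0,0,-0.4],15],[[0.2,0.9,0],[0,0,-0.4],15],[[0.2,0.9,0],[0,0,-0.4],15],[[0.1,0.9,0],[0,0,-0.3],15],[[0,0.5,0],[0,0,0],15]]}}

```text
time_s: 9.45
tcp_pos: [0.4905, 0.2598, 0.172]
eef_rot: [-179.9, -0.9, -166.2]
contact_force: [0.4, 0.4, -0.7]
gripper_width: 0.0219
```

```bash
python3 - <<'E'
from h import *
need(.4634,.2914,.07,-165.6)
c=cap('top'); cv2.imwrite('pics/top6.png',cv2.resize(c['img'][190:310,230:400],None,fx=4.6,fy=4.6,interpolation=cv2.INTER_CUBIC))
E
```

```text
need shift [0.43 0.93 2.56] turn [-0.01 -0.11 -0.08] | t 9.45 pos [0.4905 0.2598 0.172 ] rot [-179.92   -0.91 -166.24] F [ 0.4  0.4 -0.7] w 0.0219
```

View pics/top6.png

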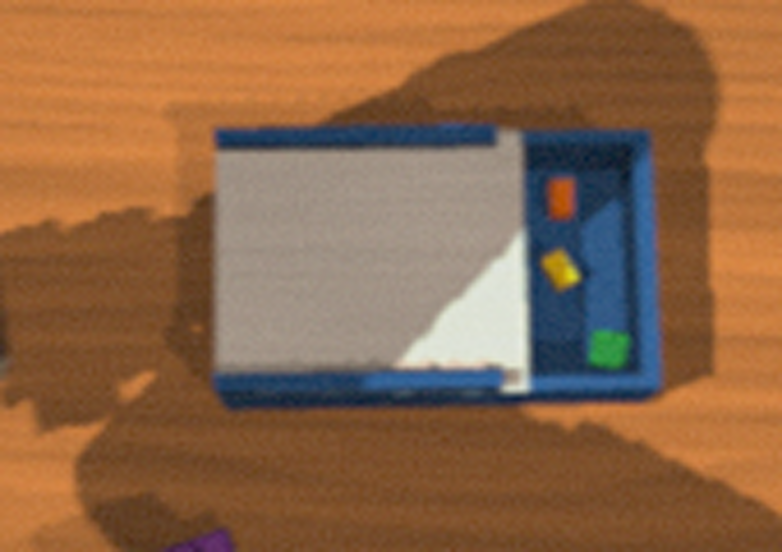

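All three chips are in the well, at crop pixels (561,198), (561,270) and (609,349). Next I set the block back.

Emit:
{"name": "apply_moves", "arguments": {"targets": [[[0.25,0.5,0.3],[0,-0.1,-0.08],15],[[0.1,0.3,0.6],[0,0,0],15],[[0,0,0.8],[0,0,0],15],[[0,0,0.6],[0,0,0],15],[[0,0,0],[0,0,0],15]]}}

```text
time_s: 10.0
tcp_pos: [0.4629, 0.2948, 0.0761]
eef_rot: [-179.8, -0.2, -165.2]
contact_force: [-0.2, -0.8, -1.5]
gripper_width: 0.022
```

```bash
python3 - <<'E'
from h import *
need(.4634,.2914,.0475,-165.6)
E
```

```text
need shift [ 0.01 -0.08  0.72] turn [-0.02 -0.03  0.05] | t 10.0 pos [0.4629 0.2948 0.0761] rot [-179.84   -0.22 -165.2 ] F [-0.2 -0.8 -1.5] w 0.022
```

Emit:
{"name": "apply_moves", "arguments": {"targets": [[[0,-0.08,0.3],[-0.02,-0.03,0],15],[[0,0,0.2],[0,0,0],15],[[0,0,0.1],[0,0,0],15]]}}

```text
time_s: 10.3
tcp_pos: [0.4633, 0.2931, 0.0531]
eef_rot: [-180.0, 0.0, -165.1]
contact_force: [0.8, -0.9, -1.1]
gripper_width: 0.022
```

```bash
python3 - <<'E'
from h import *
need(.4634,.2914,.0463,-165.6)
E
```

```text
need shift [ 0.01 -0.04  0.17] turn [-0.    0.    0.06] | t 10.3 pos [0.4633 0.2931 0.0531] rot [-1.7996e+02  3.0000e-02 -1.6509e+02] F [ 0.8 -0.9 -1.1] w 0.022
```

Emit:
{"name": "apply_moves", "arguments": {"targets": [[[0,0,0.14],[0,0,0],15],[[0,0,0.03],[0,0,0],15]]}}

```text
time_s: 10.5
tcp_pos: [0.4637, 0.2937, 0.0468]
eef_rot: [-180.0, 0.1, -165.1]
contact_force: [-1.1, -0.4, -1.4]
gripper_width: 0.0219
```

Emit:
{"name": "apply_moves", "arguments": {"targets": [[[0,0,0.02],[0,0,0],15]]}}

```text
time_s: 10.6
tcp_pos: [0.464, 0.294, 0.0464]
eef_rot: [180.0, 0.1, -165.1]
contact_force: [-0.0, -0.0, -1.6]
gripper_width: 0.0217
```

Emit:
{"name": "apply_moves", "arguments": {"targets": [[[0,0,0.02],[0,0,0],15]]}}

```text
time_s: 10.7
tcp_pos: [0.4641, 0.294, 0.0461]
eef_rot: [180.0, 0.1, -165.1]
contact_force: [-4.4, -1.4, 7.9]
gripper_width: 0.0216
```

Emit:
{"name": "apply_moves", "arguments": {"targets": [[[0,0,0],[0,0,0],60],[[0,0,0],[0,0,0],60],[[0,0,0],[0,0,0],60],[[0,0,0],[0,0,0],60]]}}

```text
time_s: 11.1
tcp_pos: [0.4649, 0.2948, 0.0474]
eef_rot: [179.9, 0.3, -165.1]
contact_force: [0.1, 0.4, -0.3]
gripper_width: 0.0482
```

```bash
python3 - <<'E'
from h import *
need(.4634,.2914,.2,-165.6)
E
```

```text
need shift [ 0.04 -0.07 -3.82] turn [0.01 0.03 0.07] | t 11.1 pos [0.4649 0.2948 0.0474] rot [ 179.91    0.26 -165.08] F [ 0.1  0.4 -0.3] w 0.0482
```

Emit:
{"name": "apply_moves", "arguments": {"targets": [[[0,0,-0.5],[0,0,0],87],[[0,0,-0.9],[0,0,0],87],[[0,0,-0.9],[0,0,0],87],[[0,0,-0.9],[0,0,0],87],[[0,-0.6,-0.6],[0,0,0.3],87]]}}

```text
time_s: 11.6
tcp_pos: [0.469, 0.2705, 0.2006]
eef_rot: [-179.8, -0.1, -167.4]
contact_force: [0.4, -0.8, 0.5]
gripper_width: 0.0851
```

```bash
python3 - <<'E'
from h import *
c=cap('side'); cv2.imwrite('pics/side7.png',cv2.resize(c['img'][250:410,180:360],None,fx=3.6,fy=3.6,interpolation=cv2.INTER_CUBIC))
need(.53,-.29,.2,153.7)
E
```

```text
need shift [  1.52 -13.94   0.14] turn [-0.02  0.01  4.83] | t 11.65 pos [0.4704 0.2679 0.2042] rot [-1.7984e+02  6.0000e-02 -1.6767e+02] F [ 1.2 -2.4  3.5] w 0.086
```

View pics/side7.png

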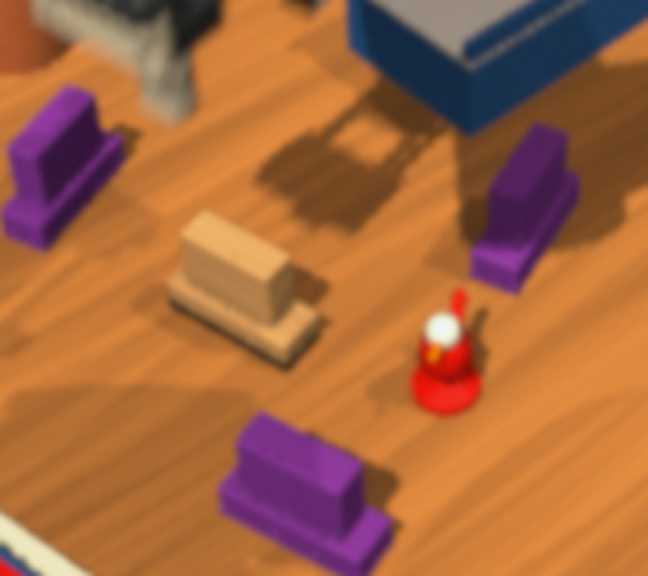

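Emit:
{"name": "apply_moves", "arguments": {"targets": [[[0.1,-0.95,0],[0,0,0.45],87],[[0.05,-0.95,0],[0,0,0.45],87],[[0,-0.95,0],[0,0,0.45],87],[[-0.1,-0.95,0],[0,0,0.45],87],[[-0.2,-0.95,0],[0,0,0.45],87]]}}

```text
time_s: 12.15
tcp_pos: [0.494, 0.0755, 0.2068]
eef_rot: [179.8, 0.4, 174.0]
contact_force: [1.6, 0.4, 0.5]
gripper_width: 0.0869
```

Emit:
{"name": "apply_moves", "arguments": {"targets": [[[-0.25,-0.95,0],[0,0,0.45],87],[[-0.3,-0.95,0],[0,0,0.45],87],[[-0.4,-0.9,0],[0,0,0.45],87],[[-0.4,-0.9,0],[0,0,0.45],87],[[-0.5,-0.9,0],[0,0,0.45],87]]}}

```text
time_s: 12.65
tcp_pos: [0.5226, -0.1294, 0.2067]
eef_rot: [179.6, 0.4, 155.3]
contact_force: [0.4, 0.9, -0.1]
gripper_width: 0.0872
```

```bash
python3 - <<'E'
from h import *
need(.53,-.29,.2,153.7)
E
```

```text
need shift [-1.84 -3.57  0.15] turn [0.05 0.05 0.2 ] | t 12.65 pos [ 0.5226 -0.1294  0.2067] rot [179.59   0.41 155.31] F [ 0.4  0.9 -0.1] w 0.0872
```

Emit:
{"name": "apply_moves", "arguments": {"targets": [[[-0.4,-0.85,0],[0.05,0.05,0.1],87],[[-0.4,-0.85,0.1],[0,0,0.1],87],[[-0.4,-0.85,0.1],[0,0,0],87],[[-0.4,-0.7,0],[0,0,0],87],[[0,0,0],[0,0,0],87]]}}

```text
time_s: 13.15
tcp_pos: [0.5226, -0.2848, 0.1966]
eef_rot: [-180.0, -0.0, 153.3]
contact_force: [-0.8, 0.3, -0.9]
gripper_width: 0.0871
```

```bash
python3 - <<'E'
from h import *
need(.482,-.30,.1,153.7)
c=cap('wrist'); im=c['img']; cv2.imwrite('pics/wrist8.png',im)
v,u=np.mgrid[0:480,0:640]; P=bydepth(c,np.c_[u.ravel(),v.ravel()]).reshape(480,640,3); z=P[...,2]
hsv=cv2.cvtColor(im,cv2.COLOR_BGR2HSV); H,S,V=[hsv[...,k].astype(int) for k in range(3)]
d=np.hypot(P[...,0]-.482,P[...,1]+.299)<.08
def rep(n,M,zp):
    n_,l,st,ce=cv2.connectedComponentsWithStats((M&d).astype(np.uint8)); i=1+np.argmax(st[1:,4])
    w=onplane(c,np.argwhere(l==i)[:,::-1],zp); rc=cv2.minAreaRect((w[:,:2]*1000).astype(np.float32)); print(n,st[i],np.round(rc[0],1),np.round(rc[1],1),round(rc[2],2),np.median(z[l==i]).round(4))
rep('cover',(z>.040)&(z<.052),.045); rep('knob',(z>.057)&(z<.072),.063); rep('all>30',(z>.03),.036)
E
```

```text
need shift [ 0.73 -0.79  2.42] turn [-0.   -0.01 -0.06] | t 13.15 pos [ 0.5226 -0.2848  0.1966] rot [-1.7997e+02 -4.0000e-02  1.5326e+02] F [-0.8  0.3 -0.9] w 0.0871
cover [ 236  115   75  141 8018] [ 480.5 -300.9] [ 49.9 103.5] 64.2 0.0439
knob [ 258  163   29   58 1478] [ 480.1 -300.3] [18.  39.7] 64.25 0.0617
all>30 [    0   288   635   192 80559] [ 656.9 -355.9] [602.9 198.5] 63.26 0.2682
```

View pics/wrist8.png

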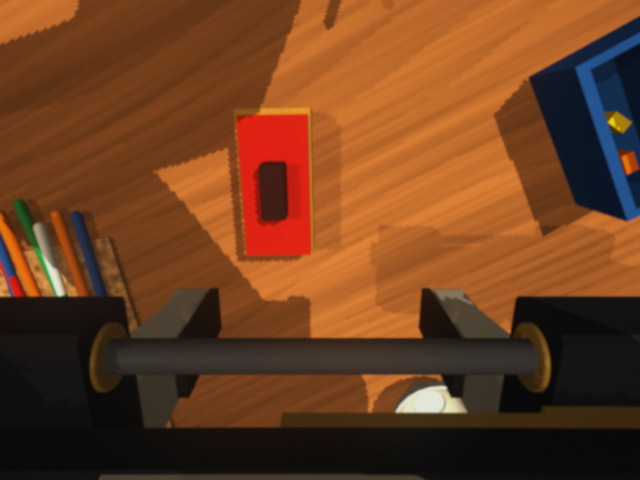

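```bash
python3 - <<'E'
from h import *
need(.481,-.3005,.030,154.2)
E
```

```text
need shift [ 0.73 -0.84  4.16] turn [-0.   -0.01 -0.12] | t 13.2 pos [ 0.5223 -0.2835  0.1964] rot [-1.7999e+02 -8.0000e-02  1.5326e+02] F [0.2 0.4 0.4] w 0.0872
```

Emit:
{"name": "apply_moves", "arguments": {"targets": [[[0.5,-0.6,0.3],[0,0,-0.12],87],[[0.2,-0.2,0.6],[0,0,0],87],[[0,0,0.9],[0,0,0],87],[[0,0,0.7],[0,0,0],87],[[0,0,0],[0,0,0],87]]}}

```text
time_s: 13.7
tcp_pos: [0.4821, -0.298, 0.0947]
eef_rot: [179.9, 0.1, 154.3]
contact_force: [0.0, 0.1, 0.2]
gripper_width: 0.0866
```

```bash
python3 - <<'E'
from h import *
need(.481,-.3005,.030,154.2)
E
```

```text
need shift [ 0.   -0.07  1.62] turn [0.01 0.02 0.01] | t 13.7 pos [ 0.4821 -0.298   0.0947] rot [1.7993e+02 1.2000e-01 1.5430e+02] F [0.  0.1 0.2] w 0.0866
```

Emit:
{"name": "apply_moves", "arguments": {"targets": [[[0,-0.07,0.4],[0.01,0.02,0],87],[[0,0,0.5],[0,0,0],87],[[0,0,0.4],[0,0,0],87],[[0,0,0.1],[0,0,0],87]]}}

```text
time_s: 14.1
tcp_pos: [0.4847, -0.2992, 0.0426]
eef_rot: [-180.0, 0.3, 154.6]
contact_force: [0.1, 0.7, 0.5]
gripper_width: 0.0867
```

```bash
python3 - <<'E'
from h import *
need(.481,-.3005,.030,154.2)
E
```

```text
need shift [ 0.07 -0.07  0.31] turn [-0.    0.04  0.04] | t 14.1 pos [ 0.4847 -0.2992  0.0426] rot [-179.99    0.28  154.55] F [0.1 0.7 0.5] w 0.0867
```

Emit:
{"name": "apply_moves", "arguments": {"targets": [[[0.08,-0.07,0.2],[0,0.04,0.04],87],[[0,0,0.1],[0,0,0],87],[[0,0,0],[0,0,0],87]]}}

```text
time_s: 14.4
tcp_pos: [0.4823, -0.3001, 0.0325]
eef_rot: [180.0, 0.1, 154.3]
contact_force: [-0.1, -0.4, 0.7]
gripper_width: 0.0871
```

```bash
python3 - <<'E'
from h import *
need(.481,-.3005,.030,154.2)
E
```

```text
need shift [ 0.03 -0.02  0.06] turn [0.   0.02 0.01] | t 14.4 pos [ 0.4823 -0.3001  0.0325] rot [1.7999e+02 1.2000e-01 1.5431e+02] F [-0.1 -0.4  0.7] w 0.0871
```

Emit:
{"name": "apply_moves", "arguments": {"targets": [[[0.03,-0.02,0.05],[0,0.02,0],45],[[0,0,0],[0,0,0],45],[[0,0,0],[0,0,0],45],[[0,0,0],[0,0,0],45],[[0,0,0],[0,0,0],45]], "squeeze": 35}}

```text
time_s: 14.9
tcp_pos: [0.4817, -0.3007, 0.0322]
eef_rot: [180.0, 0.1, 154.3]
contact_force: [-0.5, -1.1, -1.7]
gripper_width: 0.0557
```

Emit:
{"name": "apply_moves", "arguments": {"targets": [[[0,0,0],[0,0,0],45],[[0,0,0],[0,0,0],45]]}}

```text
time_s: 15.1
tcp_pos: [0.4817, -0.3007, 0.0322]
eef_rot: [180.0, 0.1, 154.3]
contact_force: [-0.5, 0.3, -0.2]
gripper_width: 0.0558
```

```bash
python3 - <<'E'
from h import *
need(.481,-.3005,.15,154.2)
E
```

```text
need shift [ 0.01 -0.   -2.94] turn [0.   0.01 0.01] | t 15.1 pos [ 0.4817 -0.3007  0.0322] rot [1.7996e+02 1.0000e-01 1.5431e+02] F [-0.5  0.3 -0.2] w 0.0558
```

Emit:
{"name": "apply_moves", "arguments": {"targets": [[[0,0,-0.3],[0,0,0],45],[[0,0,-0.5],[0,0,0],45],[[0,0,-0.6],[0,0,0],45],[[0,0,-0.7],[0,0,0],45],[[0,0,-0.7],[0,0,0],45]]}}

```text
time_s: 15.6
tcp_pos: [0.4767, -0.2989, 0.1442]
eef_rot: [-180.0, -0.7, 154.2]
contact_force: [0.5, -0.7, -3.3]
gripper_width: 0.056
```

Emit:
{"name": "apply_moves", "arguments": {"targets": [[[0,0.2,-0.6],[0,0,0],45],[[0,0.4,-0.3],[0,0,-0.2],45],[[0,0.5,0],[0,0,-0.3],45],[[0,0.6,0],[0,0,-0.3],45],[[0,0.6,0],[0,0,-0.3],45]]}}

```text
time_s: 16.1
tcp_pos: [0.5123, -0.2138, 0.1898]
eef_rot: [179.9, -0.3, 163.0]
contact_force: [1.1, 0.5, -4.2]
gripper_width: 0.0555
```

```bash
python3 - <<'E'
from h import *
need(.5535,-.0547,.17,-178.3)
E
```

```text
need shift [0.17 4.1  0.51] turn [ 0.02 -0.04 -2.34] | t 16.1 pos [ 0.5123 -0.2138  0.1898] rot [179.85  -0.32 163.02] F [ 1.1  0.5 -4.2] w 0.0555
```

Emit:
{"name": "apply_moves", "arguments": {"targets": [[[0,0.6,0],[0,0,-0.4],45],[[0,0.6,0],[0,0,-0.5],45],[[-0.05,0.7,0],[0,0,-0.5],45],[[-0.1,0.6,0],[0,0,-0.5],45],[[-0.1,0.5,0],[0,0,-0.3],45]]}}

```text
time_s: 16.6
tcp_pos: [0.5405, -0.0913, 0.1926]
eef_rot: [179.7, -0.4, -178.7]
contact_force: [-0.3, -0.8, -4.2]
gripper_width: 0.0558
```

Emit:
{"name": "apply_moves", "arguments": {"targets": [[[0,0.2,0],[0,0,0],45],[[0,0,0],[0,0,0],45]]}}

```text
time_s: 16.8
tcp_pos: [0.5398, -0.0808, 0.1933]
eef_rot: [179.6, -0.4, -178.5]
contact_force: [-0.2, 0.2, -4.1]
gripper_width: 0.0555
```

```bash
python3 - <<'E'
from h import *
need(.5535,-.0547,.13,-178.3)
E
```

```text
need shift [-0.37  0.63  1.59] turn [ 0.05 -0.05 -0.03] | t 16.8 pos [ 0.5398 -0.0808  0.1933] rot [ 179.63   -0.39 -178.53] F [-0.2  0.2 -4.1] w 0.0555
```

Emit:
{"name": "apply_moves", "arguments": {"targets": [[[-0.3,0.4,0.1],[0.05,-0.05,0],45],[[-0.05,0.2,0.5],[0,0,0],45],[[0,0,0.5],[0,0,0],45],[[0,0,0.3],[0,0,0],45],[[0,0,0],[0,0,0],45]]}}

```text
time_s: 17.3
tcp_pos: [0.5523, -0.0588, 0.1375]
eef_rot: [-180.0, 0.1, -178.9]
contact_force: [-0.6, -0.4, -3.7]
gripper_width: 0.0557
```

```bash
python3 - <<'E'
from h import *
need(.5535,-.0547,.105,-178.3)
c=cap('wrist'); cv2.imwrite('pics/wrist9.png',c['img'])
E
```

```text
need shift [-0.03  0.1   0.81] turn [-0.01  0.01 -0.07] | t 17.3 pos [ 0.5523 -0.0588  0.1375] rot [-1.7996e+02  6.0000e-02 -1.7887e+02] F [-0.6 -0.4 -3.7] w 0.0557
```

View pics/wrist9.png

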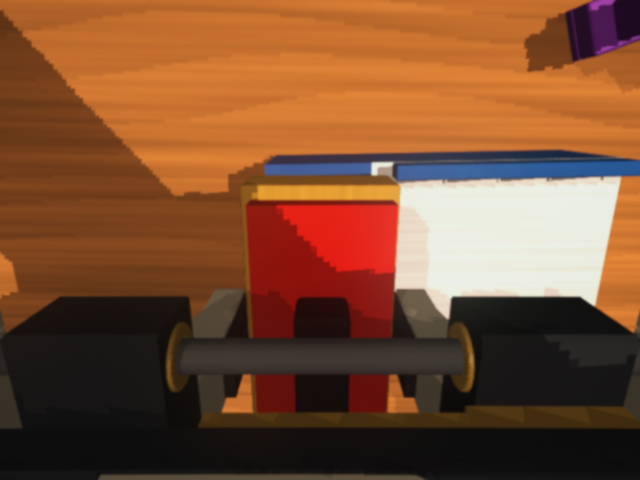

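```bash
python3 - <<'E'
from h import *
c=cap('wrist')
v,u=np.mgrid[0:480,0:640]; P=bydepth(c,np.c_[u.ravel(),v.ravel()]).reshape(480,640,3); z=P[...,2]
for q in (290,320,350):
    print(q,[(vv,(P[vv,q]*1000).round(1).tolist()) for vv in range(150,212,4)])
# collar sides on top of collar z~.141 rows 190-200
for vv in (190,194,198): 
    row=[(uu,(P[vv,uu]*1000).round(0).tolist()) for uu in (240,243,246,250,300,390,395,398,401,404)]; print(vv,row)
print('white edge', [(vv,(P[vv,380]*1000).round(1).tolist()) for vv in range(158,185,3)])
# mouth/apron boundary at the -x wall (white start) on z=.06
hsv=cv2.cvtColor(c['img'],cv2.COLOR_BGR2HSV)
for vv in range(163,178,2):
    w=np.where((hsv[vv,340:420,1]<80)&(hsv[vv,340:420,2]>110))[0]
    if len(w): print(vv,340+w[0],onplane(c,[340+w[0],vv],.06).round(4))
E
```

```text
290 [(150, [494.5, -80.4, -1.4]), (154, [496.9, -80.1, 2.3]), (158, [496.7, -78.0, 31.2]), (162, [496.8, -76.4, 53.3]), (166, [498.4, -76.1, 57.8]), (170, [500.3, -75.9, 60.1]), (174, [510.0, -79.9, 5.0]), (178, [495.2, -71.3, 124.5]), (182, [495.1, -70.5, 135.0]), (186, [495.8, -70.2, 139.3]), (190, [496.9, -70.1, 140.9]), (194, [498.4, -70.1, 140.3]), (198, [499.8, -70.1, 140.8]), (202, [500.2, -69.8, 145.6]), (206, [500.5, -69.4, 150.4]), (210, [501.9, -69.5, 150.0])]
320 [(150, [494.2, -59.8, -1.8]), (154, [496.1, -59.8, 7.0]), (158, [496.0, -59.8, 35.3]), (162, [496.0, -59.8, 57.6]), (166, [497.9, -59.7, 59.2]), (170, [500.2, -59.7, 58.3]), (174, [509.6, -59.5, 4.9]), (178, [494.9, -59.8, 124.6]), (182, [494.9, -59.8, 134.9]), (186, [495.5, -59.7, 140.0]), (190, [496.6, -59.7, 141.6]), (194, [498.2, -59.7, 140.5]), (198, [499.5, -59.7, 140.7]), (202, [500.1, -59.6, 144.9]), (206, [500.3, -59.6, 150.2]), (210, [502.0, -59.6, 148.9])]
350 [(150, [493.7, -39.4, -0.6]), (154, [495.3, -40.2, 11.6]), (158, [472.6, -60.1, 278.1]), (162, [495.5, -43.5, 58.8]), (166, [497.5, -43.5, 59.9]
[... 1099 characters left out ...]
99.0, -35.0, 141.0]), (395, [499.0, -34.0, 141.0]), (398, [499.0, -32.0, 140.0]), (401, [515.0, -14.0, 59.0]), (404, [515.0, -13.0, 59.0])]
white edge [(158, [494.7, -24.8, 41.5]), (161, [494.8, -27.2, 58.1]), (164, [496.2, -27.3, 59.2]), (167, [497.8, -27.2, 59.6]), (170, [499.6, -26.9, 57.9]), (173, [501.1, -26.9, 58.9]), (176, [494.4, -36.0, 119.4]), (179, [494.5, -37.1, 127.1]), (182, [494.7, -38.0, 133.3])]
163 371 [[ 0.4957 -0.0323  0.06  ]]
165 371 [[ 0.4968 -0.0322  0.06  ]]
167 371 [[ 0.4978 -0.0321  0.06  ]]
169 371 [[ 0.4989 -0.0321  0.06  ]]
171 371 [[ 0.5   -0.032  0.06 ]]
173 371 [[ 0.5011 -0.032   0.06  ]]
175 372 [[ 0.5021 -0.0313  0.06  ]]
177 391 [[ 0.503  -0.0209  0.06  ]]
```

```bash
python3 - <<'E'
from h import *
need(.555,-.0551,.105,-178.3)
E
```

```text
need shift [-0.04  0.09  0.86] turn [-0.01  0.03 -0.07] | t 17.4 pos [ 0.5535 -0.0587  0.1392] rot [-179.96    0.21 -178.84] F [-0.1 -0.1 -3. ] w 0.0556
```

Emit:
{"name": "apply_moves", "arguments": {"targets": [[[-0.03,0.09,0.3],[0,0.03,-0.07],45],[[0,0,0.3],[0,0,0],45],[[0,0,0.2],[0,0,0],45],[[0,0,0],[0,0,0],45]]}}

```text
time_s: 17.8
tcp_pos: [0.5561, -0.0553, 0.1068]
eef_rot: [-180.0, 0.2, -178.3]
contact_force: [-0.5, -0.7, -3.7]
gripper_width: 0.0558
```

```bash
python3 - <<'E'
from h import *
need(.555,-.0551,.095,-178.3)
E
```

```text
need shift [0.03 0.01 0.29] turn [-0.    0.02  0.  ] | t 17.8 pos [ 0.5561 -0.0553  0.1068] rot [-1.7999e+02  1.7000e-01 -1.7829e+02] F [-0.5 -0.7 -3.7] w 0.0558
```

Emit:
{"name": "apply_moves", "arguments": {"targets": [[[0.03,0,0.15],[0,0.02,0],45],[[0,0,0.12],[0,0,0],45],[[0,0,0.04],[0,0,0],45]]}}

```text
time_s: 18.1
tcp_pos: [0.555, -0.0553, 0.0935]
eef_rot: [-180.0, -0.0, -178.3]
contact_force: [0.2, 1.3, -4.3]
gripper_width: 0.0556
```

```bash
python3 - <<'E'
from h import *
need(.555,-.0551,.0825,-178.3)
E
```

```text
need shift [-0.    0.01  0.27] turn [-0. -0.  0.] | t 18.1 pos [ 0.555  -0.0553  0.0935] rot [-179.98   -0.   -178.28] F [ 0.2  1.3 -4.3] w 0.0556
```

Emit:
{"name": "apply_moves", "arguments": {"targets": [[[0,0,0.06],[0,0,0],45]]}}

```text
time_s: 18.2
tcp_pos: [0.5551, -0.0553, 0.091]
eef_rot: [-180.0, 0.0, -178.3]
contact_force: [-0.8, 0.5, -4.8]
gripper_width: 0.0556
```

Emit:
{"name": "apply_moves", "arguments": {"targets": [[[0,0,0.06],[0,0,0],45]]}}

```text
time_s: 18.3
tcp_pos: [0.5552, -0.0553, 0.0885]
eef_rot: [-180.0, 0.0, -178.3]
contact_force: [0.8, 0.2, -3.6]
gripper_width: 0.0557
```

Emit:
{"name": "apply_moves", "arguments": {"targets": [[[0,0,0.06],[0,0,0],45]]}}

```text
time_s: 18.4
tcp_pos: [0.5554, -0.0553, 0.0861]
eef_rot: [-180.0, 0.0, -178.3]
contact_force: [0.7, -0.8, -3.4]
gripper_width: 0.0558
```

Entering freely; continuing to the rim.

Emit:
{"name": "apply_moves", "arguments": {"targets": [[[0,0,0.06],[0,0,0],45],[[0,0,0.02],[0,0,0],45]]}}

```text
time_s: 18.6
tcp_pos: [0.5554, -0.0553, 0.0826]
eef_rot: [-180.0, 0.0, -178.3]
contact_force: [0.7, 0.2, -4.1]
gripper_width: 0.0556
```

Emit:
{"name": "apply_moves", "arguments": {"targets": [[[0,0,0.025],[0,0,0],45]]}}

```text
time_s: 18.7
tcp_pos: [0.5555, -0.0553, 0.0822]
eef_rot: [-180.0, 0.1, -178.3]
contact_force: [-6.2, 2.5, 13.7]
gripper_width: 0.0554
```

Emit:
{"name": "apply_moves", "arguments": {"targets": [[[0,0,0.02],[0,0,0],45]]}}

```text
time_s: 18.8
tcp_pos: [0.5555, -0.0553, 0.0822]
eef_rot: [-180.0, 0.1, -178.2]
contact_force: [-3.7, 1.1, 6.5]
gripper_width: 0.0559
```

The lid seats at TCP z 0.0822, exactly as predicted for fully home. I release it.

Emit:
{"name": "apply_moves", "arguments": {"targets": [[[0,0,0],[0,0,0],75],[[0,0,0],[0,0,0],75],[[0,0,0],[0,0,0],75],[[0,0,0],[0,0,0],75]]}}

```text
time_s: 19.2
tcp_pos: [0.5574, -0.0551, 0.0841]
eef_rot: [-180.0, 0.3, -178.2]
contact_force: [-0.1, -0.4, 0.8]
gripper_width: 0.0741
```

```bash
python3 - <<'E'
from h import *
need(.555,-.0553,.14,-178.3)
c=cap('wrist'); cv2.imwrite('pics/wrist10.png',c['img'])
E
```

```text
need shift [ 0.05 -0.   -1.4 ] turn [-0.    0.04  0.01] | t 19.2 pos [ 0.5574 -0.0551  0.0841] rot [-179.97    0.33 -178.19] F [-0.1 -0.4  0.8] w 0.0741
```

View pics/wrist10.png

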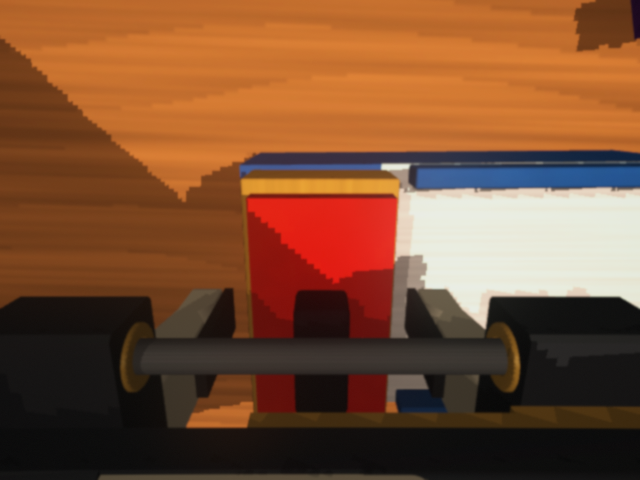

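Emit:
{"name": "apply_moves", "arguments": {"targets": [[[0.05,0,-0.4],[0,0.04,0],75],[[0,0,-0.6],[0,0,0],75],[[0,0,-0.6],[0,0,0],45],[[0,0,-0.1],[0,0,0],45],[[0,0,0],[0,0,0],45]]}}

```text
time_s: 19.75
tcp_pos: [0.5548, -0.0553, 0.1534]
eef_rot: [-179.9, -0.1, -178.2]
contact_force: [-0.6, 0.1, -0.2]
gripper_width: 0.0566
```

```bash
python3 - <<'E'
from h import *
need(.5555,-.0553,.1145,-178.3)
c=cap('wrist'); cv2.imwrite('pics/wrist11.png',c['img'])
v,u=np.mgrid[0:480,0:640]; P=bydepth(c,np.c_[u.ravel(),v.ravel()]).reshape(480,640,3); z=P[...,2]
for q in (290,320,345):
    print(q,[(vv,(P[vv,q]*1000).round(1).tolist()) for vv in range(180,300,6)])
E
```

```text
need shift [-0.02  0.    0.97] turn [-0.01 -0.02  0.01] | t 19.75 pos [ 0.5548 -0.0553  0.1534] rot [-1.7994e+02 -1.3000e-01 -1.7819e+02] F [-0.6  0.1 -0.2] w 0.0566
290 [(180, [504.8, -71.6, 94.2]), (186, [507.8, -71.6, 94.4]), (192, [510.7, -71.5, 94.9]), (198, [514.1, -71.6, 93.2]), (204, [517.1, -71.6, 93.8]), (210, [520.1, -71.5, 94.1]), (216, [523.3, -71.5, 93.7]), (222, [526.5, -71.5, 94.0]), (228, [529.7, -71.4, 93.7]), (234, [533.0, -71.4, 93.4]), (240, [536.3, -71.4, 93.4]), (246, [539.9, -71.4, 92.6]), (252, [542.7, -71.3, 94.2]), (258, [546.4, -71.3, 93.2]), (264, [549.5, -71.2, 94.0]), (270, [552.7, -71.2, 94.5]), (276, [556.4, -71.2, 93.7]), (282, [560.1, -71.2, 93.4]), (288, [564.0, -71.2, 92.5]), (294, [567.0, -71.1, 93.7])]
320 [(180, [504.5, -56.7, 93.0]), (186, [507.7, -56.6, 92.0]), (192, [510.5, -56.5, 93.2]), (198, [513.3, -56.4, 94.5]), (204, [516.5, -56.3, 94.0]), (210, [519.7, -56.2, 93.6]), (216, [522.7, -56.1, 94.4]), (222, [526.2, -56.0, 92.9]), (228, [529.0, -55.9, 94.7]), (234, [532.4, -55.8, 93.8]), (240, [534.8, -55.7, 96.9]), (246, [535.1, -55.7, 105.9]), (252, [536.3, -55.7, 111.6]), (258, [539.6, -55.6, 111.1]), (264, [541.8, -55.5, 113.3]), (270, [545.7, -55.4, 111.3]), (276, [548.7, -55.3, 111.7]), (282, [551.5, -55.2, 112.4]), (288, [555.2, -55.1, 111.2]), (294, [558.1, -55.0, 112.0])]
345 [(180, [503.9, -44.2, 94.3]), (186, [507.1, -44.0, 93.5]), (192, [509.9, -44.0, 94.7]), (198, [513.2, -43.7, 93.0]), (204, [516.0, -43.6, 94.4]), (210, [519.4, -43.4, 93.3]), (216, [522.4, -43.3, 93.8]), (222, [525.7, -43.1, 93.4]), (228, [528.9, -43.0, 93.5]), (234, [531.9, -42.8, 94.1]), (240, [535.6, -42.6, 92.9]), (246, [538.9, -42.4, 92.8]), (252, [541.7, -42.4, 94.2]), (258, [545.1, -42.2, 94.2]), (264, [548.7, -42.0, 93.4]), (270, [551.6, -41.9, 94.9]), (276, [555.6, -41.6, 93.5]), (282, [558.8, -41.5, 94.2]), (288, [562.3, -41.3, 94.0]), (294, [565.8, -41.2, 94.2])]
```

View pics/wrist11.png

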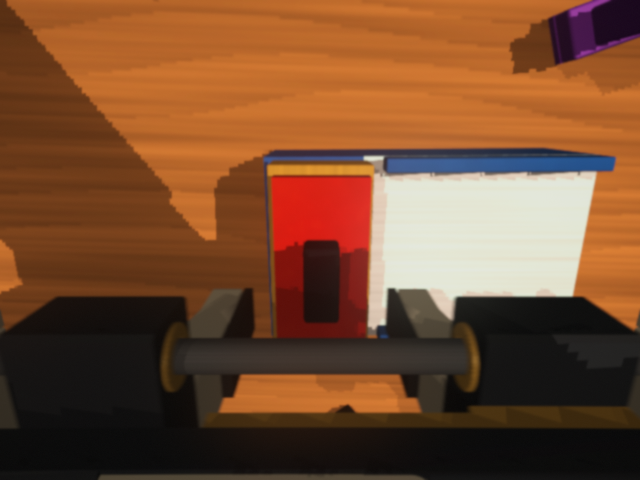

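The cover top reads an even 0.094 along its length (0.095 expected), so the lid is home and level. The knob is centred at x ≈ 0.555, y ≈ −0.055. I descend to it.

Emit:
{"name": "apply_moves", "arguments": {"targets": [[[-0.02,0,0.3],[0,-0.02,0],45],[[0,0,0.4],[0,0,0],45],[[0,0,0.2],[0,0,0],45],[[0,0,0],[0,0,0],45]]}}

```text
time_s: 20.2
tcp_pos: [0.5544, -0.0556, 0.1134]
eef_rot: [-179.9, -0.1, -178.2]
contact_force: [0.2, -0.3, 0.8]
gripper_width: 0.0451
```

```bash
python3 - <<'E'
from h import *
need(.5555,-.0553,.1145,-178.3)
E
```

```text
need shift [-0.03  0.01 -0.03] turn [-0.01 -0.02  0.01] | t 20.2 pos [ 0.5544 -0.0556  0.1134] rot [-1.7991e+02 -1.5000e-01 -1.7821e+02] F [ 0.2 -0.3  0.8] w 0.0451
```

Emit:
{"name": "apply_moves", "arguments": {"targets": [[[-0.03,0.01,-0.03],[-0.01,-0.02,0],10],[[0,0,0],[0,0,0],10],[[0,0,0],[0,0,0],10],[[0,0,0],[0,0,0],10],[[0,0,0],[0,0,0],10]], "squeeze": 25}}

```text
time_s: 20.7
tcp_pos: [0.5562, -0.0551, 0.1155]
eef_rot: [-180.0, 0.1, -178.2]
contact_force: [-0.0, -0.2, -1.1]
gripper_width: 0.0177
```

Emit:
{"name": "apply_moves", "arguments": {"targets": [[[0,0,0],[0,0,0],10],[[0,0,0],[0,0,0],10]]}}

```text
time_s: 20.9
tcp_pos: [0.5561, -0.0551, 0.1157]
eef_rot: [180.0, 0.1, -178.2]
contact_force: [-0.1, -0.1, -1.3]
gripper_width: 0.0177
```

Emit:
{"name": "apply_moves", "arguments": {"targets": [[[0,0,-0.1],[0,0,0],10],[[0,0,-0.15],[0,0,0],10],[[0,0,-0.2],[0,0,0],10]]}}

```text
time_s: 21.2
tcp_pos: [0.5553, -0.0552, 0.1339]
eef_rot: [-180.0, -0.1, -178.2]
contact_force: [0.8, 0.5, -1.0]
gripper_width: 0.0178
```

```bash
python3 - <<'E'
from h import *
need(.556,-.0551,.2157,-178.2)
c=cap('side'); cv2.imwrite('pics/side12.png',cv2.resize(c['img'][170:310,250:430],None,fx=4,fy=4,interpolation=cv2.INTER_CUBIC))
E
```

```text
need shift [-0.02  0.   -2.05] turn [-0.   -0.01 -0.  ] | t 21.2 pos [ 0.5553 -0.0552  0.1339] rot [-1.7998e+02 -5.0000e-02 -1.7821e+02] F [ 0.8  0.5 -1. ] w 0.0178
```

View pics/side12.png

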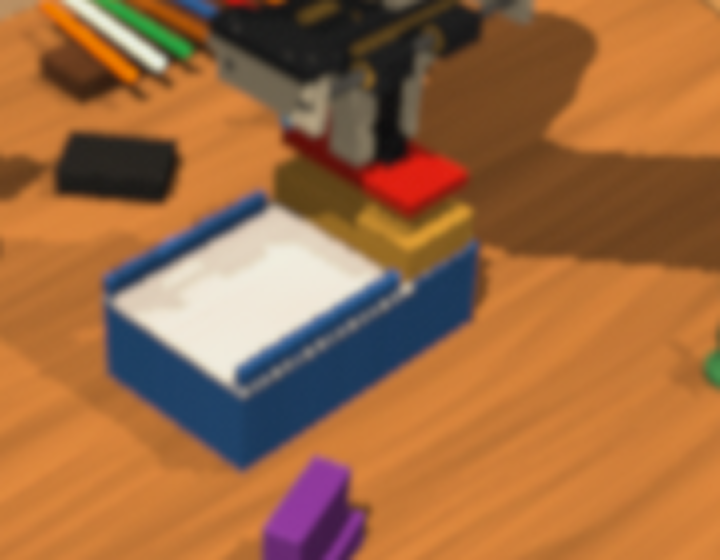

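The cover is free at (415,185), and the inner lid stays seated at (420,240). I keep raising it.

Emit:
{"name": "apply_moves", "arguments": {"targets": [[[0,0,-0.4],[0,0,0],10],[[0,0,-0.5],[0,0,0],10],[[0,0,-0.5],[0,0,0],10],[[-0.05,0,-0.4],[0,-0.03,0],10],[[0,0,0],[0,0,0],10]]}}

```text
time_s: 21.75
tcp_pos: [0.5586, -0.0551, 0.2128]
eef_rot: [180.0, 0.5, -178.2]
contact_force: [0.7, 0.7, -1.1]
gripper_width: 0.018
```

```bash
python3 - <<'E'
from h import *
need(.556,-.0551,.2157,-178.2)
E
```

```text
need shift [ 0.06  0.   -0.07] turn [0.   0.06 0.  ] | t 21.75 pos [ 0.5586 -0.0551  0.2128] rot [ 180.      0.48 -178.19] F [ 0.7  0.7 -1.1] w 0.018
```

Emit:
{"name": "apply_moves", "arguments": {"targets": [[[0.06,0,-0.07],[0,0.06,0],10],[[0,0,0],[0,0,0],10]]}}

```text
time_s: 21.95
tcp_pos: [0.5555, -0.0551, 0.2154]
eef_rot: [180.0, -0.0, -178.2]
contact_force: [-0.1, -0.9, -1.4]
gripper_width: 0.018
```

Emit:
{"name": "apply_moves", "arguments": {"targets": [[[0,0,0],[0,0,0],10],[[0,0,0],[0,0,0],10]]}}

```text
time_s: 22.15
tcp_pos: [0.5547, -0.0551, 0.214]
eef_rot: [180.0, -0.2, -178.2]
contact_force: [-0.6, 0.4, -0.2]
gripper_width: 0.0174
```

```bash
python3 - <<'E'
from h import *
need(.556,-.0551,.2157,-178.2)
c=cap('side'); cv2.imwrite('pics/side13.png',c['img'])
P=lambda u,v:bydepth(c,np.array([[u,v]]))[0].round(3)
c2=cap('top'); cv2.imwrite('pics/top13.png',c2['img'])
need(.556,-.0551,.2157,-178.2)
E
```

```text
need shift [-0.03 -0.   -0.04] turn [ 0.   -0.02 -0.  ] | t 22.15 pos [ 0.5547 -0.0551  0.214 ] rot [ 179.98   -0.18 -178.21] F [-0.6  0.4 -0.2] w 0.0174
need shift [-0.03  0.   -0.04] turn [ 0.   -0.02 -0.  ] | t 22.25 pos [ 0.5547 -0.0551  0.214 ] rot [ 179.97   -0.18 -178.22] F [-0.9  0.  -0.5] w 0.0177
```

View pics/side13.png

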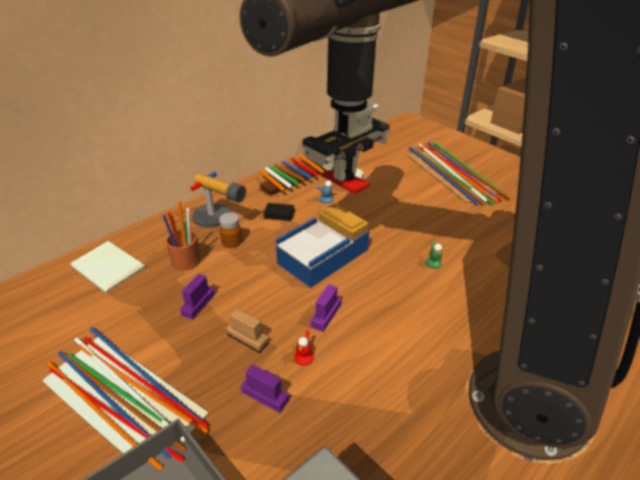

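View pics/top13.png

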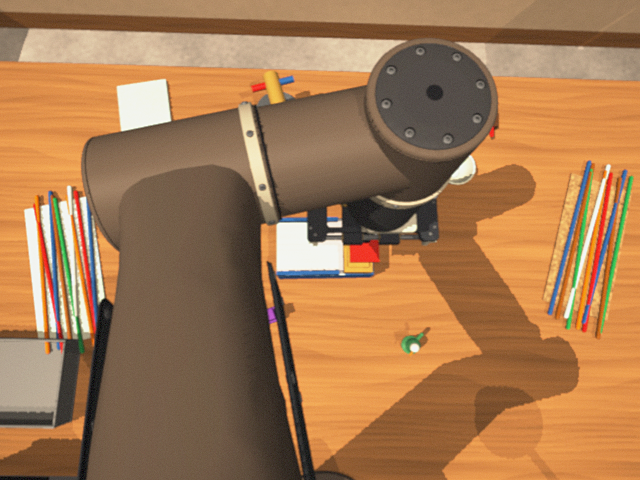

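The side view shows the cover held at (348,182), the lid seated at (343,220) and the scraper upright at (248,328). One last numeric check of the lid and cover heights.

```bash
python3 - <<'E'
from h import *
c=cap('side'); im=c['img']
v,u=np.mgrid[0:480,0:640]; P=bydepth(c,np.c_[u.ravel(),v.ravel()]).reshape(480,640,3)
cv2.imwrite('pics/side14.png',cv2.resize(im[150:290,260:400],None,fx=4,fy=4,interpolation=cv2.INTER_CUBIC))
d=(abs(P[...,0]-.555)<.056)&(abs(P[...,1]+.055)<.028)
for lo,hi in((.075,.1),(.18,.21)):
    m=d&(P[...,2]>lo)&(P[...,2]<hi); Q=P[m]; top=Q[Q[:,2]>np.percentile(Q[:,2],50)]
    A=np.c_[top[:,:2]-[.555,-.055],np.ones(len(top))]; s=np.linalg.lstsq(A,top[:,2],rcond=None)[0]
    print(len(Q),np.percentile(Q[:,2],[5,50,95]).round(4),'tilt deg',np.degrees(s[:2]).round(2),Q[:,:2].min(0).round(3),Q[:,:2].max(0).round(3))
    print(np.histogram(Q[:,2],bins=np.arange(lo,hi+.001,.0025)))
need(.5555,-.0551,.2157,-178.2)
E
```

```text
727 [0.0789 0.0906 0.0935] tilt deg [0.08 0.21] [ 0.499 -0.083] [ 0.61  -0.027]
(array([ 26,  21,  25,  39, 126,  92, 262, 133,   3,   0]), array([0.075 , 0.0775, 0.08  , 0.0825, 0.085 , 0.0875, 0.09  , 0.0925,
       0.095 , 0.0975, 0.1   ]))
599 [0.1857 0.1932 0.2077] tilt deg [1.01 1.97] [ 0.499 -0.081] [ 0.605 -0.027]
(array([  0,  17,  43,  50, 111, 242,  24,  17,  20,  25,  18,  32]), array([0.18  , 0.1825, 0.185 , 0.1875, 0.19  , 0.1925, 0.195 , 0.1975,
       0.2   , 0.2025, 0.205 , 0.2075, 0.21  ]))
need shift [-0.02  0.   -0.04] turn [ 0.   -0.02 -0.  ] | t 22.3 pos [ 0.5548 -0.0551  0.2141] rot [ 1.7998e+02 -1.7000e-01 -1.7821e+02] F [-0.5 -0.3 -1.5] w 0.0176
```

View pics/side14.png

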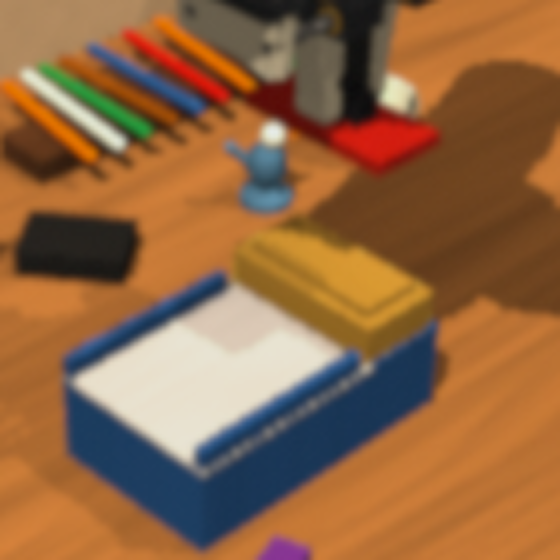

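```bash
python3 -c "
from h import *
print(r.close_job()); need(.5555,-.0551,.2157,-178.2)"
```

```text
the job is handed in; nothing more can be done
None
the job is handed in; nothing more can be done
```

I finished every step in the order asked and handed the job in at about 22 s of the 70 s allowed; no verdict was reported.

- **Chips:** I swept all three off the apron with the wooden scraper block. The top view showed them in the well and the apron bare.
- **Scraper:** it is back on the bench where it stood, upright in the side view.
- **Inner lid:** the pair went in freely and met the rim at exactly the height expected for fully home. After I lifted the cover, the spigot top read 91 mm and the collar about 86 mm. The lid was level to 0.2°.
- **Cover:** I am holding it by the knob, about 98 mm straight above its seat. The tool's tilt reads 0.2°.
- **Checks that disagreed:** the top and wrist cameras differed by 3–4 mm in x on the box and scraper. I went mostly by the wrist camera, and the scraper grasp agreed with it. The last tilt fit on the cover read 1–2°, but the fit's height band also took in points above the cover's top, probably the fingers and knob, so I relied on the tool's reading.

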